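Find the parts case that rattles and present it

ROBOT

A 7-joint arm with a two-finger parallel gripper is mounted at the origin on a cart in front of the work surface, level with it; the furniture and walls round the work are solid. World frame = base frame: x ahead of the robot, y to its left, z up, the work surface at z = 0. Lengths are in m, angles in rad, forces in N, time in s.
With the tool pointing down it reaches from about 0.35 to 0.775 m from the base axis. Payload 3.1 kg.
Tool frame: the origin (TCP) lies at the very end of the fingers, on their centre line; the grasp point (between the pads) lies 19 mm behind it; z points along the fingers, y is the line along which they close (so a half turn about z gives the same grasp; the last joint's range is limited). The gripper opens to 85 mm and grips with 20 to 120 N. Pads are 22 mm wide; open, the fingers measure 114 mm over their backs; the gripper's body (76 mm by 85 mm) begins 54 mm behind the grasp point. The pads swing forward as they close: fully open they stand 13 mm farther back than shut.
Start: joints at [-1.291, 0.311, 0.014, 1.512, -0.004, 1.319, -0.027], TCP at [0.174, 0.522, 0.198] pointing down, gripper open.
Joint ranges: [-2.7, 2.7], [-0.3, 1.91], [-1.27, 1.3], [0.12, 2.57], [-1.44, 4.58], [0.2, 2.03], [-3.05, 3.05]. Speed limits (rad/s): [2.79, 2.79, 3.14, 3.14, 3.14, 3.14, 3.14].

INTERFACE

Orientations are given as a unit quaternion [x, y, z, w].
In Python, from rig import status, capture, calibration, manip, trace, landmark_of gives the robot as it stands.
- The arm moves only by the tool carry_out, never from a script. Its argument "increments" is a list of rows, each an object of numbers: "x", "y", "z": the shift along the tool's x, y, z as a fraction of full scale; "ax", "ay", "az": the turn, a rotation vector about the tool's x, y, z as a fraction of full scale; "fingers": the opening, from 0 (shut) to 1 (fully open). In form: [{"x": .., "y": .., "z": .., "ax": .., "ay": .., "az": .., "fingers": ..}, ...]. A call has exactly 5 rows; each row shifts and turns the commanded pose from where the row before left it, along the tool's axes as they then stand; what a row does not reach is not made up. Full scale, the value 1, is 100 mm for a shift and 45 degrees for a turn. A row lasts 1/12 s, in which the tool goes at most 41.7 mm and 7.16 degrees, less where a joint would pass 70% of its speed; a pose out of reach is approached as far as the arm can. A call with a number of a shift or a turn outside -1 to 1 is refused whole. A call with a gripper value outside its range is refused whole. The fingers move at their own pace and stop on an object; the grip force is fixed at half the most. Time passes only in rows, so rows that do not move let the fingers close, or fill a call up. It gives the time, the measured TCP pose, the force, the opening and the grip force at its end, in the units of the state.
- status.sense(): the state, without advancing time (a new reading comes with each control period).
- capture(name): name is "side" or "top"; returns the picture (384x512x3 uint8, blue, green, red); there is no depth.
- calibration(name): a dict with "vertical_fov" (degrees; the focal length in pixels is half the picture's height over the tangent of half this angle, whatever the lens; pixels are square), "cx", "cy" (the principal point, pixels), "xyz" and "orientation" of the camera in the world. Camera axes: x right, y up, looking along -z (the intrinsics and any distortion apply to the point x, -y, -z); pixel columns grow to the right and rows downward; lengths in m; the calibration is good to about 2 mm. A picture is of the moment at which its call begins. calibration takes no time and is no camera call.
- manip.sign_off(): hands the job in; it is judged then, once.
Trained networks look in the newest picture that a camera, given by its name, has taken for a name from the list of things; names that differ only in an ending like _2 or _b are one class to them, and where a whole thing is asked for, a point or a joint stands for the part that bears it (a point fixed in the world has none). Each returns a list of dicts, best first, with "conf" (0 to 1); they miss things now and then, are a little off and sometimes report something else, mostly with a low value. They report only what shows in the picture. A call takes as long as a camera call. They do not tell look-alikes from the thing itself.
- trace(camera, target): "pixels" (384x512 bool, what is visible of it) and "extent" ([left, top, width, height] in pixels, round what is visible of it).
- landmark_of(camera, target): "xy" ([column, row] in pixels: a listed point, or the origin of a listed thing).
The state is a dict: "time": time; "q": joint angles; "joint_vel": joint speeds; "tau": joint torques, N m; "position": TCP position; "eef_rot": TCP orientation; "wrist_force": force on the tool from outside, world axes, zero at the start; "ft_torque": the same for the moment, N m; "width": opening from 0.0 (shut) to 1.0 (fully open); "finger_force": force on a finger pad.
Only numpy, scipy, OpenCV 4.12 (cv2) and the standard library are available. Lean on these libraries where they do the work, as an engineer would, in place of code of your own. Each camera call takes 0.05 s, during which the arm holds its last target. There are 200 camera calls.

TASK

One of the three sealed aluminium parts cases has a loose spacer inside. Pick the cases up one at a time and shake each briskly back and forth along its length, at least three times, clear of the worktop, setting a quiet one back down flat where it stood, until you have found the one that rattles; then hold that one out level, right over the white foam pad and about 10 cm above the worktop, and finish while still holding it there.

Things in the scene. Friction and masses are not known exactly. Their poses are not given: they have to be found in the camera images.
- case_a: one of three look-alike sealed aluminium boxes, 100 (own x, length) x 42 (own y, width) x 36 (z) mm, dark seam, a latch on each short end; flat on the worktop, length roughly away from the robot (yaw within 0.35 rad). Origin: centre of underside. Grip across the 42 mm width. Case alone 0.15 to 0.33 kg, so weight is no sure sign. Which name stands where, and which case rattles, change at each start
- case_b: as case_a in looks, size and axes. A quiet case is one rigid piece. In the rattling one a 0.12 kg spacer besides slides along the length, up to 32 mm each way from the middle: to an end when jerked lengthwise (over about 3 m/s2) or leaned lengthwise (over about 20 degrees), and it stays at that end when held still and level
- case_c: as case_a in looks, size and axes. Felt at the wrist: with the case level at one orientation, the moment about its width axis differs by about 0.08 N m between the spacer lying at one end and at the other; with a quiet one by less than 0.04 (arm still settling). A brisk 6 cm stroke stopped short leaves the spacer at the leading end
- foam_pad: white foam pad, 50 x 70 x 12 mm, fixed flat on the worktop near the middle; origin: centre of its underside. Fixed equipment to keep clear of: a round black chamber some 0.2 m high behind it (from x = 0.56 m on, y from -0.18 to 0.13) with a fitting in front of it (x 0.47 to 0.56, y -0.07 to -0.17); when crossing between left and right go over x = 0.40, y = 0, higher than 0.2 m
Things that resemble listed ones, but are neither listed nor needed, are in the scene too. Leave any turquoise look-alike of the foam_pad alone.

How it is judged:
On the way, in this order (a step that is already met when the one before it is completed fails the run):
1. the rattling case, held clear of the worktop, is shaken: its spacer goes to one end (((distance between spacer_c0 and case_a below 0.06 m and height (world z) of case_a above 0.04 m and contact force between the fingers and case_a above 1 N and x of spacer_c0 in the frame of case_a above 0.015 m) or (distance between spacer_c0 and case_b below 0.06 m and height (world z) of case_b above 0.04 m and contact force between the fingers and case_b above 1 N and x of spacer_c0 in the frame of case_b above 0.015 m) or (distance between spacer_c0 and case_c below 0.06 m and height (world z) of case_c above 0.04 m and contact force between the fingers and case_c above 1 N and x of spacer_c0 in the frame of case_c above 0.015 m))).
2. then to the other end (((distance between spacer_c0 and case_a below 0.06 m and height (world z) of case_a above 0.04 m and contact force between the fingers and case_a above 1 N and x of spacer_c0 in the frame of case_a below -0.015 m) or (distance between spacer_c0 and case_b below 0.06 m and height (world z) of case_b above 0.04 m and contact force between the fingers and case_b above 1 N and x of spacer_c0 in the frame of case_b below -0.015 m) or (distance between spacer_c0 and case_c below 0.06 m and height (world z) of case_c above 0.04 m and contact force between the fingers and case_c above 1 N and x of spacer_c0 in the frame of case_c below -0.015 m))).
3. and back again (((distance between spacer_c0 and case_a below 0.06 m and height (world z) of case_a above 0.04 m and contact force between the fingers and case_a above 1 N and x of spacer_c0 in the frame of case_a above 0.015 m) or (distance between spacer_c0 and case_b below 0.06 m and height (world z) of case_b above 0.04 m and contact force between the fingers and case_b above 1 N and x of spacer_c0 in the frame of case_b above 0.015 m) or (distance between spacer_c0 and case_c below 0.06 m and height (world z) of case_c above 0.04 m and contact force between the fingers and case_c above 1 N and x of spacer_c0 in the frame of case_c above 0.015 m))).
At the end, for the whole second after the job is handed in: the rattling case is held by the fingers, still, level within 0.2 rad, its underside 60 to 170 mm above the worktop and its middle within 40 mm of the foam pad's middle seen from above; the other two stand flat and still on the worktop within 60 mm of where they started (((distance between spacer_c0 and case_a below 0.06 m and height (world z) of case_a between 0.04 and 0.17 m and contact force between the fingers and case_a above 1 N and height (world z) of case_a above 0.06 m and horizontal distance between case_a and foam_pad below 0.04 m and angle between case_a's own z axis and vertical below 0.2 rad and linear speed of case_a below 0.05 m/s and height (world z) of case_b between -0.01 and 0.01 m and angle between each of case_b, case_c's own z axis and vertical below 0.1 rad and distance of each of case_b, case_c from where it was at the start of the episode below 0.06 m and linear speed of each of case_b, case_c below 0.03 m/s and height (world z) of case_c between -0.01 and 0.01 m) or (distance between spacer_c0 and case_b below 0.06 m and height (world z) of case_b between 0.04 and 0.17 m and contact force between the fingers and case_b above 1 N and height (world z) of case_b above 0.06 m and horizontal distance between case_b and foam_pad below 0.04 m and angle between case_b's own z axis and vertical below 0.2 rad and linear speed of case_b below 0.05 m/s and height (world z) of case_a between -0.01 and 0.01 m and angle between each of case_a, case_c's own z axis and vertical below 0.1 rad and distance of each of case_a, case_c from where it was at the start of the episode below 0.06 m and linear speed of each of case_a, case_c below 0.03 m/s and height (world z) of case_c between -0.01 and 0.01 m) or (distance between spacer_c0 and case_c below 0.06 m and height (world z) of case_c between 0.04 and 0.17 m and contact force between the fingers and case_c above 1 N and height (world z) of case_c above 0.06 m and horizontal distance between case_c and foam_pad below 0.04 m and angle between case_c's own z axis and vertical below 0.2 rad and linear speed of case_c below 0.05 m/s and height (world z) of case_a between -0.01 and 0.01 m and angle between each of case_a, case_b's own z axis and vertical below 0.1 rad and distance of each of case_a, case_b from where it was at the start of the episode below 0.06 m and linear speed of each of case_a, case_b below 0.03 m/s and height (world z) of case_b between -0.01 and 0.01 m))); the arm keeps its last pose, push and grip.
It also fails if it takes over 72 s, if anything falls off the work surface, if the arm or the gripper's body presses on something with over 40 N, if the wrist force passes 120 N, or if a joint passes its speed limit or range.

## Working session

There is one attempt and no reset: what is moved stays moved. The work goes in short steps, Python scripts to look and compute and a tool call to move; the robot and the scene stay as the last step left them, time stands still between calls to the robot, and variables do not carry over. Pictures are saved under pics/ and viewed, at most 10 in all, crops included, and the job is handed in when it is done.

Besides the shell and the picture viewer there is one more tool, called after "Emit:" by a JSON object that holds its "name" and its "arguments", one argument or row to a line. carry_out: Moves the arm, as the interface text tells. Its arguments: {"type":"object","properties":{"increments":{"type":"array","items":{"type":"object","properties":{"x":{"type":"number","minimum":-1,"maximum":1},"y":{"type":"number","minimum":-1,"maximum":1},"z":{"type":"number","minimum":-1,"maximum":1},"ax":{"type":"number","minimum":-1,"maximum":1},"ay":{"type":"number","minimum":-1,"maximum":1},"az":{"type":"number","minimum":-1,"maximum":1},"fingers":{"type":"number"}}}}},"required":["increments"]}

```bash
mkdir -p pics; ls; python3 - <<'E'
from rig import status, capture, calibration, trace, landmark_of
import cv2
s=status.sense(); print(s)
for c in ("side","top"):
    im=capture(c); cv2.imwrite(f"pics/{c}0.png",im); print(c,calibration(c))
    for t in ("case_a","foam_pad"):
        for d in trace(c,t): print(t,d["extent"],round(d["conf"],2))
        for d in landmark_of(c,t): print(t,'lm',d["xy"],round(d["conf"],2))
E
```

```text
pics
{'time': 0.0, 'q': array([-1.29069443,  0.31173012,  0.01397031,  1.51305695, -0.00440191,
        1.31918319, -0.0272208 ]), 'joint_vel': array([ 0.00032752, -0.00124501, -0.00057255,  0.00152648, -0.00060298,
       -0.00045037, -0.00125458]), 'tau': array([ 3.11678875e-06, -3.79921925e+01,  1.45981573e-01, -2.30592209e+01,
        1.22311508e-02,  1.34305592e-02,  2.41533876e-06]), 'position': array([0.17367824, 0.5210123 , 0.19691871]), 'eef_rot': array([ 1.60169891e-01,  9.87088765e-01, -1.16449867e-03, -1.44484414e-04]), 'wrist_force': array([-0.79529501, -0.34408645, -0.22707011]), 'ft_torque': array([-0.00555409,  0.00635178, -0.05037854]), 'finger_force': 0.0, 'width': 0.99785845312339}
side {'vertical_fov': 53.177504513040276, 'cx': 253.61428919627716, 'cy': 195.72021574962005, 'xyz': array([ 0.06668163, -0.89117608,  0.66182678]), 'orientation': array([ 0.48287204, -0.09836959, -0.19152034,  0.84880974])}
case_a [233.2, 171.7, 35.2, 22.3] 0.95
case_a [285.0, 253.0, 43.7, 25.9] 0.86
case_a [221.2, 151.8, 27.1, 17.4] 0.59
case_a lm [252.6, 187.3] 0.71
case_a lm [309.5, 271.0] 0.65
case_a lm [235.5, 162.9] 0.6
foam_pad [192.8, 161.6, 10.1, 13.0] 0.64
foam_pad lm [197.4, 164.0] 0.61
top {'vertical_fov': 56.37393013165663, 'cx': 262.1167166278829, 'cy': 187.8395857849447, 'xyz': array([0.30071119, 0.02896154, 1.08500357]), 'orientation': array([-0.07144471,  0.06052453,  0.70752626, -0.7004563 ])}
case_a [150.0, 156.2, 19.6, 34.3] 0.82
case_a [362.6, 178.4, 16.9, 36.1] 0.75
case_a [212.7, 164.9, 15.8, 32.6] 0.66
case_a lm [220.7, 181.2] 0.76
case_a lm [160.2, 172.9] 0.75
foam_pad [258.7, 187.7, 26.6, 16.2] 0.6
foam_pad [135.6, 207.4, 20.2, 26.8] 0.59
foam_pad lm [273.4, 197.6] 0.93
foam_pad lm [147.6, 217.6] 0.85
```

```bash
cat > h.py <<'E'
import numpy as np, cv2
from scipy.spatial.transform import Rotation as R
from rig import *
def ray(cam,px,z=0.0):
    c=calibration(cam); f=192/np.tan(np.radians(c["vertical_fov"])/2)
    d=R.from_quat(c["orientation"]).apply([(px[0]-c["cx"])/f,-(px[1]-c["cy"])/f,-1])
    o=np.array(c["xyz"]); return o+d*(z-o[2])/d[2]
def proj(cam,p):
    c=calibration(cam); f=192/np.tan(np.radians(c["vertical_fov"])/2)
    q=R.from_quat(c["orientation"]).inv().apply(np.array(p)-c["xyz"])
    return np.array([c["cx"]-f*q[0]/q[2],c["cy"]+f*q[1]/q[2]])
E
python3 - <<'E'
from h import *
for cam in ("top","side"):
  im=cv2.imread(f"pics/{cam}0.png")
  for t in ("case_a","foam_pad"):
    capture(cam)
    for d in trace(cam,t):
        m=d["pixels"].astype(np.uint8); cs,_=cv2.findContours(m,0,2)
        c=max(cs,key=cv2.contourArea)
        z=0.036 if t=="case_a" else .012
        w=np.array([ray(cam,p[0],z)[:2] for p in c],np.float32)
        (cx,cy),(a,b),g=cv2.minAreaRect(w)
        print(cam,t,round(d["conf"],2),d["extent"],np.round([cx,cy,a,b,g],3))
    for d in landmark_of(cam,t): print(cam,t,'lm',d["xy"],round(d["conf"],2),ray(cam,d["xy"],0).round(3))
im=cv2.imread("pics/top0.png")[120:270,90:450]; cv2.imwrite("pics/t1.png",cv2.resize(im,None,fx=2.2,fy=2.2,interpolation=2))
E
```

```text
top case_a 0.92 [147.0, 156.6, 24.7, 34.1] [ 0.544  0.356  0.109  0.052 14.706]
top case_a 0.86 [360.9, 178.3, 17.0, 34.8] [ 4.760e-01 -2.730e-01  5.000e-02  1.060e-01  8.659e+01]
top case_a 0.77 [214.0, 165.5, 14.7, 31.1] [5.260e-01 1.700e-01 4.600e-02 1.040e-01 8.564e+01]
top case_a 0.35 [262.4, 184.0, 22.1, 23.7] [4.7700e-01 1.4000e-02 6.9000e-02 5.2000e-02 7.3279e+01]
top case_a lm [161.1, 176.9] 0.93 [0.544 0.359 0.   ]
top case_a lm [222.9, 181.5] 0.87 [0.527 0.166 0.   ]
top case_a lm [367.4, 192.2] 0.6 [ 0.489 -0.277  0.   ]
top foam_pad 0.93 [261.1, 186.6, 24.6, 18.7] [4.8000e-01 1.4000e-02 7.0000e-02 5.1000e-02 7.5039e+01]
top foam_pad 0.62 [132.2, 205.8, 24.6, 27.8] [4.1200e-01 4.0100e-01 7.2000e-02 5.0000e-02 6.8078e+01]
top foam_pad lm [146.9, 218.3] 0.59 [0.416 0.397 0.   ]
top foam_pad lm [267.7, 195.1] 0.55 [0.483 0.028 0.   ]
side case_a 0.86 [286.5, 253.9, 40.5, 26.2] [ 4.7200e-01 -2.9000e-01  7.4000e-02  1.1500e-01  8.7074e+01]
side case_a 0.74 [233.9, 171.0, 31.6, 22.9] [ 0.52   0.152  0.101  0.112 82.015]
side case_a 0.64 [219.5, 154.4, 29.6, 16.5] [0.54  0.336 0.131 0.101 9.539]
side case_a lm [250.1, 185.4] 0.84 [0.538 0.185 0.   ]
side case_a lm [305.9, 272.2] 0.81 [ 0.48  -0.282  0.   ]
side case_a lm [237.8, 163.9] 0.78 [0.566 0.362 0.   ]
side foam_pad 0.69 [250.8, 204.8, 13.0, 13.3] [4.9400e-01 1.1000e-02 8.0000e-02 2.9000e-02 8.8343e+01]
side foam_pad lm [255.5, 216.0] 0.52 [0.474 0.002 0.   ]
side foam_pad lm [198.2, 168.2] 0.47 [0.416 0.396 0.   ]
```

View pics/top0.png

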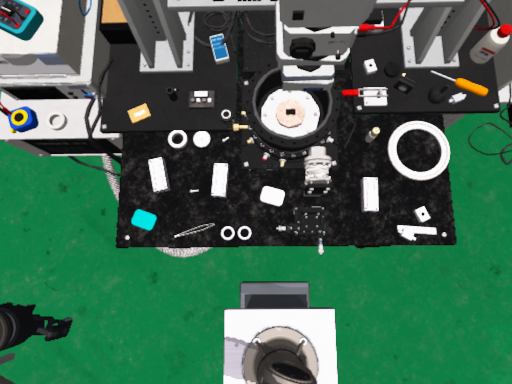

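View pics/side0.png

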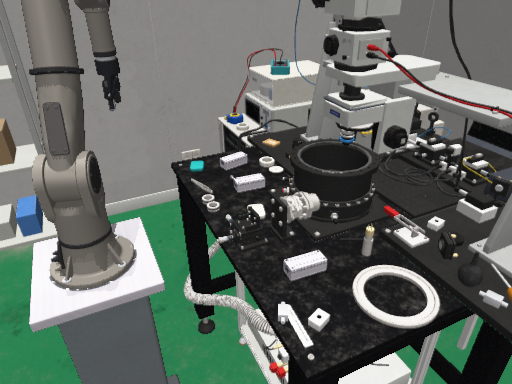

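View pics/t1.png

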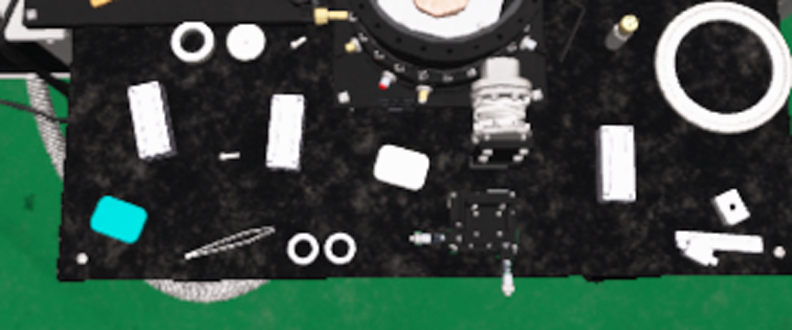

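The top view shows the three cases at about (158,175), (220,180) and (370,194). There are two pad-like things: a white pad at (272,196) and a turquoise one at (144,219). The enlarged crop confirms that (272,196) is the white foam pad, near the middle, so I use that one. Next I refine the case yaws and plan the approach.

```bash
cat >> h.py <<'E'
def tip(): s=status.sense(); return s["position"],R.from_quat(s["eef_rot"])
def plan(p,yaw,n,ret=False):
    """n rows to TCP p, tool down, closing axis (tool y) at azimuth yaw; prints shift/turn per row"""
    p0,r0=tip(); y0=r0.apply([0,1,0])
    X=np.array([np.sin(yaw),-np.cos(yaw),0])*-1
    Y=np.array([np.cos(yaw),np.sin(yaw),0]); Z=np.array([0,0,-1.]); X=np.cross(Y,Z)
    r1=R.from_matrix(np.c_[X,Y,Z]); rv=(r0.inv()*r1).as_rotvec()
    print("now",p0.round(4),"yawY",np.degrees(np.arctan2(y0[1],y0[0])).round(1),"turn",np.degrees(rv).round(1))
    for i in range(n):
        r=r0*R.from_rotvec(rv*i/n)
        print(np.round(r.inv().apply((np.array(p)-p0)/n)*10,3),np.round(np.degrees(rv)/n/45,3))
E
python3 - <<'E'
from h import *
from scipy.optimize import minimize
im=capture("top"); ds=trace("top","case_a")
g=cv2.cvtColor(im,cv2.COLOR_BGR2GRAY)
for d in ds[:3]:
    m=d["pixels"]
    if d["extent"][2]*1.2>d["extent"][3]: continue
    x,y,w,h=[int(v) for v in d["extent"]]
    sub=np.zeros_like(g); sub[y-4:y+h+4,x-4:x+w+4]=1
    m=((g>110)&(sub>0)).astype(np.uint8)
    def cost(v):
        c,s=np.cos(v[2]),np.sin(v[2])
        P=[proj("top",[v[0]+c*a-s*b,v[1]+s*a+c*b,z]) for a in(-.05,.05) for b in(-.021,.021) for z in(0,.036)]
        k=np.zeros((384*4,512*4),np.uint8)
        hull=cv2.convexHull((np.array(P)*4+2).astype(np.int32)); cv2.fillConvexPoly(k,hull,255)
        k=cv2.resize(k,(512,384),interpolation=cv2.INTER_AREA)/255.
        return np.abs(k-m)[sub>0].sum()
    p=ray("top",(x+w/2,y+h/2),.018)
    best=min((minimize(cost,[p[0],p[1],a],method="Nelder-Mead",options=dict(initial_simplex=[[p[0],p[1],a],[p[0]+.008,p[1],a],[p[0],p[1]+.008,a],[p[0],p[1],a+.15]])) for a in(-.2,0,.2)),key=lambda r:r.fun)
    print(d["extent"],best.x.round(4),best.fun)
plan([.546,.360,.12],np.radians(104.7),12)
E
```

```text
[361.0, 176.5, 16.9, 33.2] [ 0.4809 -0.2804 -0.0765] 83.84705882352941Traceback (most recent call last):
  File "<stdin>", line 19, in <module>
  File "<stdin>", line 19, in <genexpr>
    res = _minimize_neldermead(fun, x0, args, callback, bounds=bounds,
                               **options)
    fsim[j] = func(sim[j])
              ~~~~^^^^^^^^
    fx = function(np.copy(x), *(wrapper_args + args))
  File "<stdin>", line 13, in cost
  File "h.py", line 9, in proj
    c=calibration(cam); f=192/np.tan(np.radians(c["vertical_fov"])/2)
ValueError: time passes only in moves, steps and waits
```

```bash
sed -i 's/^def ray/import functools\ncalibration=functools.lru_cache(calibration)\ndef ray/' h.py
python3 - <<'E'
from h import *
from scipy.optimize import minimize
im=capture("top"); ds=trace("top","case_a")
g=cv2.cvtColor(im,cv2.COLOR_BGR2GRAY)
for d in ds[:4]:
    if d["extent"][2]*1.2>d["extent"][3]: continue
    x,y,w,h=[int(v) for v in d["extent"]]
    sub=np.zeros_like(g); sub[y-4:y+h+4,x-4:x+w+4]=1
    m=((g>90)&(sub>0)).astype(np.uint8)
    def cost(v):
        c,s=np.cos(v[2]),np.sin(v[2])
        P=[proj("top",[v[0]+c*a-s*b,v[1]+s*a+c*b,z]) for a in(-.05,.05) for b in(-.021,.021) for z in(0,.036)]
        k=np.zeros((384*4,512*4),np.uint8)
        hull=cv2.convexHull((np.array(P)*4+2).astype(np.int32)); cv2.fillConvexPoly(k,hull,255)
        k=cv2.resize(k,(512,384),interpolation=cv2.INTER_AREA)/255.
        return np.abs(k-m)[sub>0].sum()
    p=ray("top",(x+w/2,y+h/2),.018)
    best=min((minimize(cost,[p[0],p[1],a],method="Nelder-Mead",options=dict(maxiter=80,initial_simplex=[[p[0],p[1],a],[p[0]+.008,p[1],a],[p[0],p[1]+.008,a],[p[0],p[1],a+.15]])) for a in(-.1,.15)),key=lambda r:r.fun)
    print(d["extent"],best.x.round(4),best.fun)
plan([.546,.360,.12],np.radians(104.7),12)
print(status.sense()["time"])
E
```

```text
[210.8, 163.0, 16.6, 34.3] [ 0.5297  0.1749 -0.0763] 32.49019607843137
[359.9, 177.0, 18.2, 36.1] [ 0.4797 -0.2795 -0.0186] 59.83529411764706
[146.9, 156.1, 21.2, 35.4] [0.5491 0.3653 0.2391] 77.57254901960785
now [0.1739 0.5218 0.198 ] yawY 71.6 turn [  0.    0.  -33.1]
[-0.337 -0.03   0.065] [ 0.     0.    -0.061]
[-0.335 -0.046  0.065] [ 0.     0.    -0.061]
[-0.332 -0.062  0.065] [ 0.     0.    -0.061]
[-0.329 -0.078  0.065] [ 0.     0.    -0.061]
[-0.325 -0.094  0.065] [ 0.     0.    -0.061]
[-0.32  -0.109  0.065] [ 0.     0.    -0.061]
[-0.314 -0.125  0.065] [ 0.     0.    -0.061]
[-0.308 -0.14   0.065] [ 0.     0.    -0.061]
[-0.301 -0.154  0.065] [ 0.     0.    -0.061]
[-0.293 -0.169  0.065] [ 0.     0.    -0.061]
[-0.285 -0.183  0.065] [ 0.     0.    -0.061]
[-0.275 -0.196  0.065] [ 0.     0.    -0.061]
1.3
```

Emit:
{"name": "carry_out", "arguments": {
  "increments": [
    {"x":-0.337,"y":-0.03,"z":0.065,"az":-0.061,"fingers":1},
    {"x":-0.335,"y":-0.046,"z":0.065,"az":-0.061,"fingers":1},
    {"x":-0.332,"y":-0.062,"z":0.065,"az":-0.061,"fingers":1},
    {"x":-0.329,"y":-0.078,"z":0.065,"az":-0.061,"fingers":1},
    {"x":-0.325,"y":-0.094,"z":0.065,"az":-0.061,"fingers":1}
  ]
}}

```text
validation failed for argument at $.in...
```

Emit:
{"name": "carry_out", "arguments": {
  "increments": [
    {"x":-0.32,"y":-0.109,"z":0.065,"az":-0.061,"fingers":1},
    {"x":-0.314,"y":-0.125,"z":0.065,"az":-0.061,"fingers":1},
    {"x":-0.308,"y":-0.14,"z":0.065,"az":-0.061,"fingers":1},
    {"x":-0.301,"y":-0.154,"z":0.065,"az":-0.061,"fingers":1},
    {"x":-0.293,"y":-0.169,"z":0.065,"az":-0.061,"fingers":1}
  ]
}}

```text
validation failed for argument at $.in...
```

Emit:
{"name": "carry_out", "arguments": {
  "increments": [
    {"x":-0.285,"y":-0.183,"z":0.065,"az":-0.061,"fingers":1},
    {"x":-0.275,"y":-0.196,"z":0.065,"az":-0.061,"fingers":1},
    {"fingers":1},
    {"fingers":1},
    {"fingers":1}
  ]
}}

```text
validation failed for argument at $.in...
```

```bash
python3 - <<'E'
from h import *
plan([.547,.361,.012],np.radians(104),6)
im=capture("top"); cv2.imwrite("pics/t2.png",cv2.resize(im[100:260,100:300],None,fx=3,fy=3,interpolation=2))
E
```

```text
now [0.1739 0.5218 0.198 ] yawY 71.6 turn [  0.    0.  -32.4]
[-0.675 -0.058  0.31 ] [ 0.    0.   -0.12]
[-0.666 -0.121  0.31 ] [ 0.    0.   -0.12]
[-0.652 -0.183  0.31 ] [ 0.    0.   -0.12]
[-0.632 -0.244  0.31 ] [ 0.    0.   -0.12]
[-0.606 -0.302  0.31 ] [ 0.    0.   -0.12]
[-0.575 -0.358  0.31 ] [ 0.    0.   -0.12]
```

View pics/t2.png

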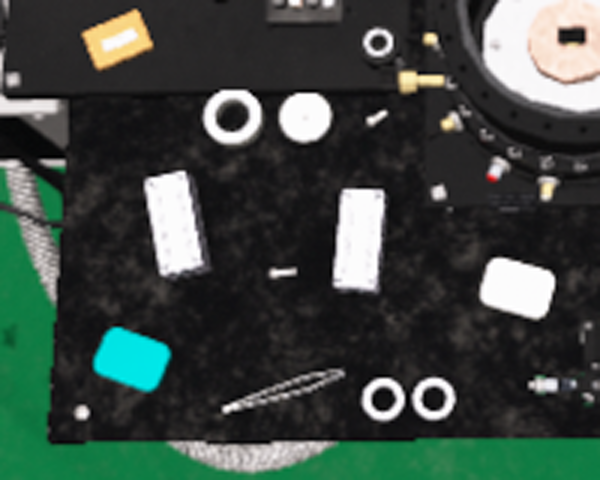

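The crop shows case P at (175,223) and case Q at (358,240), with the arm not moved. The calls were refused, perhaps because every field is needed in each row, so I retry with full rows.

Emit:
{"name": "carry_out", "arguments": {
  "increments": [
    {"x":-0.337,"y":-0.03,"z":0.065,"ax":0,"ay":0,"az":-0.061,"fingers":1},
    {"x":-0.335,"y":-0.046,"z":0.065,"ax":0,"ay":0,"az":-0.061,"fingers":1},
    {"x":-0.332,"y":-0.062,"z":0.065,"ax":0,"ay":0,"az":-0.061,"fingers":1},
    {"x":-0.329,"y":-0.078,"z":0.065,"ax":0,"ay":0,"az":-0.061,"fingers":1},
    {"x":-0.325,"y":-0.094,"z":0.065,"ax":0,"ay":0,"az":-0.061,"fingers":1}
  ]
}}

```text
time: 1.77
position: [0.3302, 0.4536, 0.1654]
eef_rot: [0.04, 0.999, 0.0, 0.0]
wrist_force: [-0.0, 0.3, -0.5]
width: 1.001
finger_force: 0.0
```

Emit:
{"name": "carry_out", "arguments": {
  "increments": [
    {"x":-0.32,"y":-0.109,"z":0.065,"ax":0,"ay":0,"az":-0.061,"fingers":1},
    {"x":-0.314,"y":-0.125,"z":0.065,"ax":0,"ay":0,"az":-0.061,"fingers":1},
    {"x":-0.308,"y":-0.14,"z":0.065,"ax":0,"ay":0,"az":-0.061,"fingers":1},
    {"x":-0.301,"y":-0.154,"z":0.065,"ax":0,"ay":0,"az":-0.061,"fingers":1},
    {"x":-0.293,"y":-0.169,"z":0.065,"ax":0,"ay":0,"az":-0.061,"fingers":1}
  ]
}}

```text
time: 2.18
position: [0.4852, 0.3858, 0.1328]
eef_rot: [-0.08, 0.997, 0.0, 0.0]
wrist_force: [0.1, 1.6, 0.5]
width: 1.002
finger_force: 0.0
```

Emit:
{"name": "carry_out", "arguments": {
  "increments": [
    {"x":-0.285,"y":-0.183,"z":0.065,"ax":0,"ay":0,"az":-0.061,"fingers":1},
    {"x":-0.275,"y":-0.196,"z":0.065,"ax":0,"ay":0,"az":-0.061,"fingers":1},
    {"x":0,"y":0,"z":0,"ax":0,"ay":0,"az":0,"fingers":1},
    {"x":0,"y":0,"z":0,"ax":0,"ay":0,"az":0,"fingers":1},
    {"x":0,"y":0,"z":0,"ax":0,"ay":0,"az":0,"fingers":1}
  ]
}}

```text
time: 2.6
position: [0.5452, 0.3598, 0.1197]
eef_rot: [-0.126, 0.992, 0.0, -0.001]
wrist_force: [-1.4, 1.4, 0.4]
width: 1.001
finger_force: 0.0
```

```bash
python3 - <<'E'
from h import *
plan([.547,.361,.012],np.radians(104),4)
im=capture("side"); cv2.imwrite("pics/s2.png",cv2.resize(im[50:230,150:350],None,fx=3,fy=3,interpolation=2))
E
```

```text
now [0.5452 0.3598 0.1197] yawY 104.5 turn [ 0.1 -0.1  0.5]
[-0.005  0.002  0.269] [ 0.    -0.     0.003]
[-0.005  0.002  0.269] [ 0.    -0.     0.003]
[-0.005  0.002  0.269] [ 0.    -0.     0.003]
[-0.005  0.002  0.269] [ 0.    -0.     0.003]
```

View pics/s2.png

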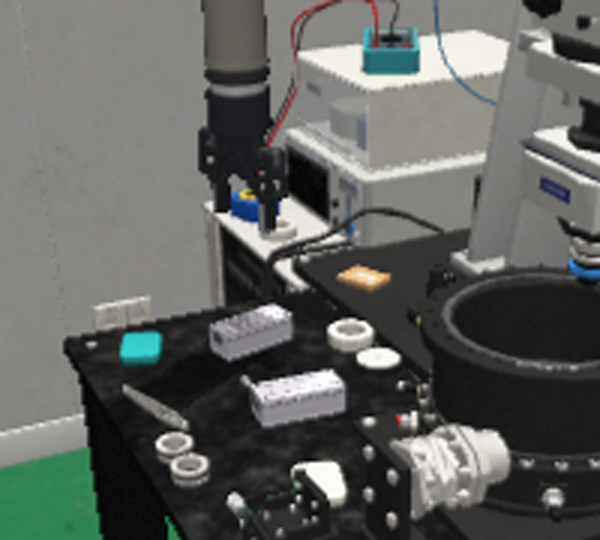

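The fingers stand above and across the far case at crop (250,330). I descend and close.

Emit:
{"name": "carry_out", "arguments": {
  "increments": [
    {"x":0,"y":0,"z":0.3,"ax":0,"ay":0,"az":0,"fingers":1},
    {"x":-0.01,"y":0.005,"z":0.35,"ax":0,"ay":0,"az":0,"fingers":1},
    {"x":-0.01,"y":0.005,"z":0.3,"ax":0,"ay":0,"az":0.01,"fingers":1},
    {"x":0,"y":0,"z":0.12,"ax":0,"ay":0,"az":0,"fingers":1},
    {"x":0,"y":0,"z":0,"ax":0,"ay":0,"az":0,"fingers":1}
  ]
}}

```text
time: 3.07
position: [0.5431, 0.3606, 0.0095]
eef_rot: [-0.124, 0.992, -0.001, -0.004]
wrist_force: [0.2, -0.7, 0.0]
width: 0.997
finger_force: 0.0
```

Emit:
{"name": "carry_out", "arguments": {
  "increments": [
    {"x":0,"y":0,"z":0,"ax":0,"ay":0,"az":0,"fingers":0},
    {"x":0,"y":0,"z":0,"ax":0,"ay":0,"az":0,"fingers":0},
    {"x":0,"y":0,"z":0,"ax":0,"ay":0,"az":0,"fingers":0},
    {"x":0,"y":0,"z":0,"ax":0,"ay":0,"az":0,"fingers":0},
    {"x":0,"y":0,"z":0,"ax":0,"ay":0,"az":0,"fingers":0}
  ]
}}

```text
time: 3.48
position: [0.5484, 0.3614, 0.0147]
eef_rot: [-0.122, 0.992, 0.001, 0.001]
wrist_force: [-0.3, -1.0, 0.4]
width: 0.301
finger_force: 0.0
```

Emit:
{"name": "carry_out", "arguments": {
  "increments": [
    {"x":0,"y":0,"z":0,"ax":0,"ay":0,"az":0,"fingers":0},
    {"x":0,"y":0,"z":0,"ax":0,"ay":0,"az":0,"fingers":0},
    {"x":0,"y":0,"z":0,"ax":0,"ay":0,"az":0,"fingers":0},
    {"x":0,"y":0,"z":0,"ax":0,"ay":0,"az":0,"fingers":0},
    {"x":0,"y":0,"z":0,"ax":0,"ay":0,"az":0,"fingers":0}
  ]
}}

```text
time: 3.9
position: [0.5474, 0.3608, 0.0129]
eef_rot: [-0.122, 0.992, -0.0, -0.0]
wrist_force: [0.7, -0.8, -0.0]
width: 0.001
finger_force: 0.0
```

```bash
python3 - <<'E'
from h import *
a=cv2.resize(capture("side")[120:200,190:300],(550,400)); cv2.imwrite("pics/s3.png",a)
print(status.sense())
for c in ("top","side"): print(c, proj(c,tip()[0]), {k:v for k,v in calibration(c).items()})
b=cv2.resize(capture("top")[130:220,120:250],(780,540)); cv2.imwrite("pics/t3.png",b)
print([ (d["extent"],d["conf"]) for d in trace("top","case_a")])
E
```

```text
{'time': 3.95, 'q': array([-0.64840996,  0.66929178,  0.06284361,  1.42862452, -0.04503493,
        1.0452511 ,  1.23965983]), 'joint_vel': array([-1.06846429e-04,  1.09589449e-03,  2.36626303e-06, -1.18060521e-03,
        4.34751685e-04, -9.22923790e-04,  4.61282889e-04]), 'tau': array([ 5.51720790e-03, -5.07954776e+01,  1.01124667e+00, -2.06039590e+01,
        1.13048570e-02,  2.94471691e-03, -1.92271585e-06]), 'position': array([0.54739027, 0.3607714 , 0.01291032]), 'eef_rot': array([-1.22368114e-01,  9.92484779e-01, -4.86220929e-05, -7.22547383e-05]), 'wrist_force': array([ 0.55048542, -0.18335127,  0.19572271]), 'ft_torque': array([0.05229721, 0.04062478, 0.03081278]), 'finger_force': 0.0, 'width': -0.00038662063844606827}
top [159.44176925 175.03118583] {'vertical_fov': 56.37393013165663, 'cx': 262.1167166278829, 'cy': 187.8395857849447, 'xyz': array([0.30071119, 0.02896154, 1.08500357]), 'orientation': array([-0.07144471,  0.06052453,  0.70752626, -0.7004563 ])}
side [233.37836216 161.93714756] {'vertical_fov': 53.177504513040276, 'cx': 253.61428919627716, 'cy': 195.72021574962005, 'xyz': array([ 0.06668163, -0.89117608,  0.66182678]), 'orientation': array([ 0.48287204, -0.09836959, -0.19152034,  0.84880974])}
[([152.9, 169.6, 16.6, 21.6], 0.78), ([214.4, 165.4, 14.9, 32.5], 0.69), ([360.5, 176.9, 17.8, 36.0], 0.67)]
```

View pics/s3.png

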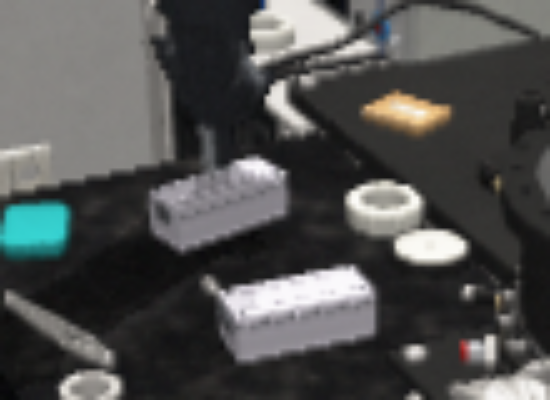

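View pics/t3.png

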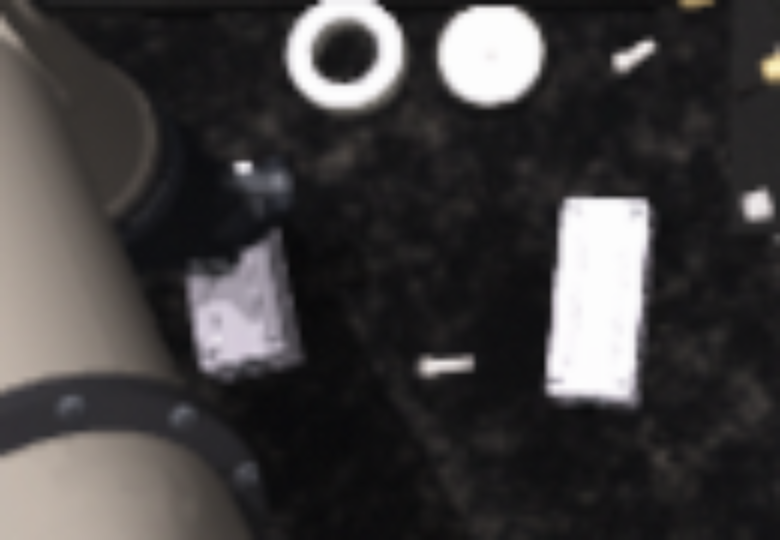

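The side crop shows the case undisturbed at (220,200), with the closed finger ending behind its rear edge at about (210,170). I compare the predicted fingertip pixels with those seen.

```bash
python3 - <<'E'
from h import *
p=np.array([.5452,.3598,.1197]); a=np.radians(104.5)
Y=np.array([np.cos(a),np.sin(a),0]);X=np.array([-np.sin(a),np.cos(a),0])
up=np.array([0,0,.013])
for n,d in (("Y",Y),("X",X)):
  for s in (-.05,.05): print(n,s,((proj("side",p+d*s+up)-[150,50])*3).round())
for name,(x,y,yw) in dict(P=(.547,.361,.245),Q=(.529,.173,-.076)).items():
  for l in(-.05,.05):
    for w in(-.021,.021):
      for z in (0,.036):
        q=np.array([x+l*np.cos(yw)-w*np.sin(yw),y+l*np.sin(yw)+w*np.cos(yw),z]); print(name,l,w,z,((proj("side",q)-[190,120])*5).round(),((proj("top",q)-[120,130])*6).round())
s=status.sense(); print(s["q"])
E
```

```text
Y -0.05 [269. 260.]
Y 0.05 [221. 238.]
X -0.05 [276. 239.]
X 0.05 [211. 259.]
P -0.05 -0.021 0 [180. 253.] [303. 358.]
P -0.05 -0.021 0.036 [177. 210.] [283. 345.]
P -0.05 0.021 0 [149. 234.] [223. 378.]
P -0.05 0.021 0.036 [146. 192.] [201. 366.]
P 0.05 -0.021 0 [284. 215.] [264. 176.]
P 0.05 -0.021 0.036 [283. 173.] [244. 158.]
P 0.05 0.021 0 [252. 197.] [185. 196.]
P 0.05 0.021 0.036 [250. 156.] [163. 178.]
Q -0.05 -0.021 0 [237. 365.] [637. 404.]
Q -0.05 -0.021 0.036 [235. 319.] [628. 393.]
Q -0.05 0.021 0 [218. 337.] [555. 399.]
Q -0.05 0.021 0.036 [215. 291.] [544. 387.]
Q 0.05 -0.021 0 [373. 338.] [653. 215.]
Q 0.05 -0.021 0.036 [373. 292.] [645. 197.]
Q 0.05 0.021 0 [351. 311.] [573. 210.]
Q 0.05 0.021 0.036 [351. 266.] [563. 192.]
[-0.6484233   0.6693143   0.06282294  1.42860381 -0.04507181  1.04522493
  1.2396361 ]
```

The predicted case corners match the images. The fingertips, however, show about 32 mm higher than reported: the true tip is at about z = 0.045, so it closed just above the case. I open, lower part way and check from near.

Emit:
{"name": "carry_out", "arguments": {
  "increments": [
    {"x":0,"y":0,"z":-0.1,"ax":0,"ay":0,"az":0,"fingers":1},
    {"x":0,"y":0,"z":0,"ax":0,"ay":0,"az":0,"fingers":1},
    {"x":0,"y":0,"z":0,"ax":0,"ay":0,"az":0,"fingers":1},
    {"x":0,"y":0,"z":0,"ax":0,"ay":0,"az":0,"fingers":1},
    {"x":0,"y":0,"z":0,"ax":0,"ay":0,"az":0,"fingers":1}
  ]
}}

```text
time: 4.47
position: [0.5474, 0.3608, 0.023]
eef_rot: [-0.122, 0.992, 0.0, -0.0]
wrist_force: [-0.2, 0.2, 0.5]
width: 0.708
finger_force: 0.0
```

Emit:
{"name": "carry_out", "arguments": {
  "increments": [
    {"x":0,"y":0,"z":0,"ax":0,"ay":0,"az":0,"fingers":1},
    {"x":0,"y":0,"z":0,"ax":0,"ay":0,"az":0,"fingers":1},
    {"x":0,"y":0,"z":0.1,"ax":0,"ay":0,"az":0,"fingers":1},
    {"x":0,"y":0,"z":0.1,"ax":0,"ay":0,"az":0,"fingers":1},
    {"x":0,"y":0,"z":0,"ax":0,"ay":0,"az":0,"fingers":1}
  ]
}}

```text
time: 4.88
position: [0.5451, 0.3593, -0.0004]
eef_rot: [-0.122, 0.992, -0.001, -0.003]
wrist_force: [-1.1, -0.1, -1.2]
width: 1.002
finger_force: 0.0
```

```bash
python3 - <<'E'
from h import *
s=status.sense(); print(s["position"],s["wrist_force"],s["width"])
a=cv2.resize(capture("side")[110:190,190:300],(770,560),interpolation=2); cv2.imwrite("pics/s4.png",a)
p,r=tip()
for sg in(-.0475,.0475):
  q=p+r.apply([0,sg,0]);
  for z in (0,.02,.04,.06): q[2]=z; print(sg,z,((proj("side",q)-[190,110])*7).round())
E
```

```text
[ 5.45146529e-01  3.59320849e-01 -4.46148827e-04] [-1.0553397  -0.0539064  -1.16632248] 1.002195817914697
-0.0475 0 [354. 416.]
-0.0475 0.02 [353. 382.]
-0.0475 0.04 [352. 349.]
-0.0475 0.06 [350. 315.]
0.0475 0 [253. 358.]
0.0475 0.02 [251. 326.]
0.0475 0.04 [249. 293.]
0.0475 0.06 [247. 260.]
```

View pics/s4.png

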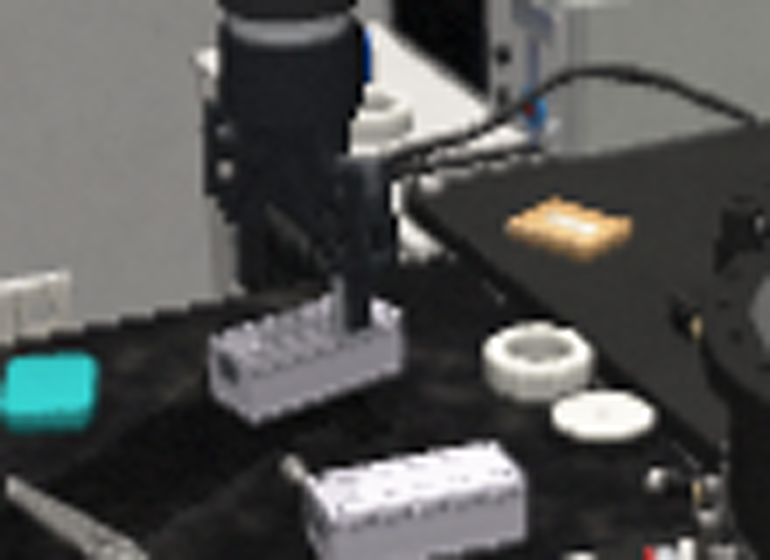

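The near finger tip is at (353,335), just outside the case wall at about z = 0.048. That makes the offset about 35 mm, so I lower about 27 mm more and close.

Emit:
{"name": "carry_out", "arguments": {
  "increments": [
    {"x":0,"y":0,"z":0.1,"ax":0,"ay":0,"az":0,"fingers":1},
    {"x":0,"y":0,"z":0.1,"ax":0,"ay":0,"az":0,"fingers":1},
    {"x":0,"y":0,"z":0.07,"ax":0,"ay":0,"az":0,"fingers":1},
    {"x":0,"y":0,"z":0,"ax":0,"ay":0,"az":0,"fingers":1},
    {"x":0,"y":0,"z":0,"ax":0,"ay":0,"az":0,"fingers":0}
  ]
}}

```text
time: 5.35
position: [0.5468, 0.3604, -0.0251]
eef_rot: [-0.122, 0.992, -0.0, -0.001]
wrist_force: [-0.9, 0.1, 1.0]
width: 0.884
finger_force: 0.0
```

Emit:
{"name": "carry_out", "arguments": {
  "increments": [
    {"x":0,"y":0,"z":0,"ax":0,"ay":0,"az":0,"fingers":0},
    {"x":0,"y":0,"z":0,"ax":0,"ay":0,"az":0,"fingers":0},
    {"x":0,"y":0,"z":0,"ax":0,"ay":0,"az":0,"fingers":0},
    {"x":0,"y":0,"z":0,"ax":0,"ay":0,"az":0,"fingers":0},
    {"x":0,"y":0,"z":0,"ax":0,"ay":0,"az":0,"fingers":0}
  ]
}}

```text
time: 5.77
position: [0.5483, 0.3614, -0.023]
eef_rot: [-0.122, 0.992, 0.001, 0.001]
wrist_force: [0.1, -0.2, 2.3]
width: 0.478
finger_force: 62.6
```

Gripped: opening 0.478, about 41 mm, at 63 N. Next I lift.

Emit:
{"name": "carry_out", "arguments": {
  "increments": [
    {"x":0,"y":0,"z":-0.2,"ax":0,"ay":0,"az":0,"fingers":0},
    {"x":0,"y":0,"z":-0.3,"ax":0,"ay":0,"az":0,"fingers":0},
    {"x":0,"y":0,"z":-0.3,"ax":0,"ay":0,"az":0,"fingers":0},
    {"x":0,"y":0,"z":-0.2,"ax":0,"ay":0,"az":0,"fingers":0},
    {"x":0,"y":0,"z":0,"ax":0,"ay":0,"az":0,"fingers":0}
  ]
}}

```text
time: 6.18
position: [0.5508, 0.3629, 0.0816]
eef_rot: [-0.122, 0.992, 0.002, 0.005]
wrist_force: [1.1, 0.6, -1.4]
width: 0.48
finger_force: 62.3
```

Emit:
{"name": "carry_out", "arguments": {
  "increments": [
    {"x":0.4,"y":0,"z":0,"ax":0,"ay":0,"az":0,"fingers":0},
    {"x":0.4,"y":0,"z":0,"ax":0,"ay":0,"az":0,"fingers":0},
    {"x":0,"y":0,"z":0,"ax":0,"ay":0,"az":0,"fingers":0},
    {"x":0,"y":0,"z":0,"ax":0,"ay":0,"az":0,"fingers":0},
    {"x":0,"y":0,"z":0,"ax":0,"ay":0,"az":0,"fingers":0}
  ]
}}

```text
time: 6.6
position: [0.4693, 0.341, 0.0751]
eef_rot: [-0.123, 0.992, -0.0, -0.0]
wrist_force: [0.5, 0.2, -0.7]
width: 0.478
finger_force: 62.2
```

Emit:
{"name": "carry_out", "arguments": {
  "increments": [
    {"x":0,"y":0,"z":0,"ax":0,"ay":0,"az":0,"fingers":0},
    {"x":0,"y":0,"z":0,"ax":0,"ay":0,"az":0,"fingers":0},
    {"x":0,"y":0,"z":0,"ax":0,"ay":0,"az":0,"fingers":0},
    {"x":0,"y":0,"z":0,"ax":0,"ay":0,"az":0,"fingers":0},
    {"x":0,"y":0,"z":0,"ax":0,"ay":0,"az":0,"fingers":0}
  ]
}}

```text
time: 7.02
position: [0.4705, 0.3415, 0.076]
eef_rot: [-0.122, 0.993, 0.0, 0.0]
wrist_force: [0.5, -0.3, -1.8]
width: 0.476
finger_force: 62.2
```

```bash
cat >> h.py <<'E'
def mom():
    s=status.sense(); r=R.from_quat(s["eef_rot"])
    print(s["time"].__round__(2),s["position"].round(4),"F",s["wrist_force"].round(2),"M tool",r.inv().apply(s["ft_torque"]).round(4),"w",round(s["width"],3),round(s["finger_force"],1), "tilt",np.round(r.apply([0,0,1]),3))
E
python3 -c "
from h import *
mom()"
```

```text
7.02 [0.4705 0.3415 0.076 ] F [ 0.53 -0.33 -1.83] M tool [ 0.0067 -0.0254  0.0259] w 0.476 62.2 tilt [ 0.  0. -1.]
```

Emit:
{"name": "carry_out", "arguments": {
  "increments": [
    {"x":-0.4,"y":0,"z":0,"ax":0,"ay":0,"az":0,"fingers":0},
    {"x":-0.4,"y":0,"z":0,"ax":0,"ay":0,"az":0,"fingers":0},
    {"x":0,"y":0,"z":0,"ax":0,"ay":0,"az":0,"fingers":0},
    {"x":0,"y":0,"z":0,"ax":0,"ay":0,"az":0,"fingers":0},
    {"x":0,"y":0,"z":0,"ax":0,"ay":0,"az":0,"fingers":0}
  ]
}}

```text
time: 7.43
position: [0.5472, 0.3606, 0.0753]
eef_rot: [-0.122, 0.993, -0.0, -0.001]
wrist_force: [0.3, 1.0, -1.9]
width: 0.481
finger_force: 62.3
```

Emit:
{"name": "carry_out", "arguments": {
  "increments": [
    {"x":0,"y":0,"z":0,"ax":0,"ay":0,"az":0,"fingers":0},
    {"x":0,"y":0,"z":0,"ax":0,"ay":0,"az":0,"fingers":0},
    {"x":0,"y":0,"z":0,"ax":0,"ay":0,"az":0,"fingers":0},
    {"x":0,"y":0,"z":0,"ax":0,"ay":0,"az":0,"fingers":0},
    {"x":0,"y":0,"z":0,"ax":0,"ay":0,"az":0,"fingers":0}
  ]
}}

```text
time: 7.85
position: [0.5471, 0.361, 0.0765]
eef_rot: [-0.123, 0.992, 0.0, 0.0]
wrist_force: [0.6, -0.3, -1.8]
width: 0.482
finger_force: 62.3
```

```bash
python3 -c "
from h import *
mom()"
```

```text
7.85 [0.5471 0.361  0.0765] F [ 0.6  -0.28 -1.78] M tool [-0.0011  0.0143  0.013 ] w 0.482 62.3 tilt [ 0.  0. -1.]
```

Emit:
{"name": "carry_out", "arguments": {
  "increments": [
    {"x":0.4,"y":0,"z":0,"ax":0,"ay":0,"az":0,"fingers":0},
    {"x":0.4,"y":0,"z":0,"ax":0,"ay":0,"az":0,"fingers":0},
    {"x":0,"y":0,"z":0,"ax":0,"ay":0,"az":0,"fingers":0},
    {"x":0,"y":0,"z":0,"ax":0,"ay":0,"az":0,"fingers":0},
    {"x":0,"y":0,"z":0,"ax":0,"ay":0,"az":0,"fingers":0}
  ]
}}

```text
time: 8.27
position: [0.4702, 0.3418, 0.0768]
eef_rot: [-0.123, 0.992, 0.0, 0.001]
wrist_force: [0.8, 1.1, -0.8]
width: 0.479
finger_force: 62.2
```

Emit:
{"name": "carry_out", "arguments": {
  "increments": [
    {"x":0,"y":0,"z":0,"ax":0,"ay":0,"az":0,"fingers":0},
    {"x":0,"y":0,"z":0,"ax":0,"ay":0,"az":0,"fingers":0},
    {"x":0,"y":0,"z":0,"ax":0,"ay":0,"az":0,"fingers":0},
    {"x":0,"y":0,"z":0,"ax":0,"ay":0,"az":0,"fingers":0},
    {"x":0,"y":0,"z":0,"ax":0,"ay":0,"az":0,"fingers":0}
  ]
}}

```text
time: 8.68
position: [0.4705, 0.3415, 0.076]
eef_rot: [-0.122, 0.993, 0.0, 0.0]
wrist_force: [-0.6, -0.6, -1.7]
width: 0.479
finger_force: 62.2
```

```bash
python3 -c "
from h import *
mom()"
```

```text
8.68 [0.4705 0.3415 0.076 ] F [-0.58 -0.58 -1.68] M tool [-0.006   0.0113  0.0043] w 0.479 62.2 tilt [ 0.  0. -1.]
```

P weighs about 1.8 N and the moment follows no pattern, so it is quiet. I finish its shakes and set it back.

Emit:
{"name": "carry_out", "arguments": {
  "increments": [
    {"x":-0.4,"y":0,"z":0,"ax":0,"ay":0,"az":0,"fingers":0},
    {"x":-0.4,"y":0,"z":0,"ax":0,"ay":0,"az":0,"fingers":0},
    {"x":0,"y":0,"z":0,"ax":0,"ay":0,"az":0,"fingers":0},
    {"x":0.4,"y":0,"z":0,"ax":0,"ay":0,"az":0,"fingers":0},
    {"x":0.4,"y":0,"z":0,"ax":0,"ay":0,"az":0,"fingers":0}
  ]
}}

```text
time: 9.1
position: [0.4718, 0.3402, 0.0739]
eef_rot: [-0.12, 0.993, -0.001, 0.0]
wrist_force: [-1.2, 0.3, -1.8]
width: 0.48
finger_force: 62.2
```

Emit:
{"name": "carry_out", "arguments": {
  "increments": [
    {"x":0,"y":0,"z":0,"ax":0,"ay":0,"az":0,"fingers":0},
    {"x":-0.4,"y":0,"z":0,"ax":0,"ay":0,"az":0,"fingers":0},
    {"x":-0.4,"y":0,"z":0,"ax":0,"ay":0,"az":0,"fingers":0},
    {"x":0,"y":0,"z":0,"ax":0,"ay":0,"az":0,"fingers":0},
    {"x":0,"y":0,"z":0,"ax":0,"ay":0,"az":0,"fingers":0}
  ]
}}

```text
time: 9.52
position: [0.55, 0.3597, 0.0748]
eef_rot: [-0.121, 0.993, -0.001, 0.0]
wrist_force: [-0.5, 0.1, -1.4]
width: 0.477
finger_force: 62.3
```

Emit:
{"name": "carry_out", "arguments": {
  "increments": [
    {"x":0,"y":0,"z":0,"ax":0,"ay":0,"az":0,"fingers":0},
    {"x":0,"y":0,"z":0.3,"ax":0,"ay":0,"az":0,"fingers":0},
    {"x":0,"y":0,"z":0.3,"ax":0,"ay":0,"az":0,"fingers":0},
    {"x":0,"y":0,"z":0.2,"ax":0,"ay":0,"az":0,"fingers":0},
    {"x":0,"y":0,"z":0.05,"ax":0,"ay":0,"az":0,"fingers":0}
  ]
}}

```text
time: 9.93
position: [0.5428, 0.3591, -0.013]
eef_rot: [-0.123, 0.992, -0.002, -0.004]
wrist_force: [-2.1, -0.4, -3.0]
width: 0.479
finger_force: 62.2
```

Emit:
{"name": "carry_out", "arguments": {
  "increments": [
    {"x":0,"y":0,"z":0.05,"ax":0,"ay":0,"az":0,"fingers":0},
    {"x":0,"y":0,"z":0.05,"ax":0,"ay":0,"az":0,"fingers":0},
    {"x":0,"y":0,"z":0.04,"ax":0,"ay":0,"az":0,"fingers":0},
    {"x":0,"y":0,"z":0.01,"ax":0,"ay":0,"az":0,"fingers":0},
    {"x":0,"y":0,"z":0,"ax":0,"ay":0,"az":0,"fingers":0}
  ]
}}

```text
time: 10.35
position: [0.5482, 0.3614, -0.0229]
eef_rot: [-0.122, 0.992, 0.0, 0.001]
wrist_force: [0.6, -0.9, -1.3]
width: 0.478
finger_force: 62.4
```

```bash
python3 -c "
from h import *
mom()"
```

```text
10.35 [ 0.5482  0.3614 -0.0229] F [ 0.59 -0.88 -1.26] M tool [-0.0538  0.0078 -0.053 ] w 0.478 62.4 tilt [ 0.002  0.001 -1.   ]
```

Back at its start pose. I release and rise.

Emit:
{"name": "carry_out", "arguments": {
  "increments": [
    {"x":0,"y":0,"z":0,"ax":0,"ay":0,"az":0,"fingers":1},
    {"x":0,"y":0,"z":0,"ax":0,"ay":0,"az":0,"fingers":1},
    {"x":0,"y":0,"z":0,"ax":0,"ay":0,"az":0,"fingers":1},
    {"x":0,"y":0,"z":0,"ax":0,"ay":0,"az":0,"fingers":1},
    {"x":0,"y":0,"z":0,"ax":0,"ay":0,"az":0,"fingers":1}
  ]
}}

```text
time: 10.77
position: [0.5477, 0.361, -0.0236]
eef_rot: [-0.122, 0.992, 0.0, 0.0]
wrist_force: [0.2, -0.7, -0.2]
width: 0.995
finger_force: 0.0
```

Emit:
{"name": "carry_out", "arguments": {
  "increments": [
    {"x":0,"y":0,"z":0,"ax":0,"ay":0,"az":0,"fingers":1},
    {"x":0,"y":0,"z":-0.2,"ax":0,"ay":0,"az":0,"fingers":1},
    {"x":0,"y":0,"z":-0.4,"ax":0,"ay":0,"az":0,"fingers":1},
    {"x":0,"y":0,"z":-0.4,"ax":0,"ay":0,"az":0,"fingers":1},
    {"x":0,"y":0,"z":0,"ax":0,"ay":0,"az":0,"fingers":1}
  ]
}}

```text
time: 11.18
position: [0.5534, 0.3647, 0.086]
eef_rot: [-0.122, 0.992, 0.004, 0.008]
wrist_force: [1.4, 0.8, 2.1]
width: 1.002
finger_force: 0.0
```

```bash
python3 -c "
from h import *
mom(); plan([.529,.173,.076],np.radians(85.6),6)"
```

```text
11.18 [0.5534 0.3647 0.086 ] F [1.4  0.77 2.14] M tool [-0.0148 -0.0897  0.0404] w 1.002 0.0 tilt [ 0.015  0.01  -1.   ]
now [0.5534 0.3647 0.086 ] yawY 104.1 turn [ 0.5  0.9 18.5]
[ 0.117 -0.3    0.013] [0.002 0.003 0.068]
[ 0.101 -0.306  0.014] [0.002 0.003 0.068]
[ 0.084 -0.311  0.014] [0.002 0.003 0.068]
[ 0.068 -0.315  0.015] [0.002 0.003 0.068]
[ 0.05  -0.318  0.016] [0.002 0.003 0.068]
[ 0.033 -0.32   0.016] [0.002 0.003 0.068]
```

Emit:
{"name": "carry_out", "arguments": {
  "increments": [
    {"x":0.105,"y":-0.295,"z":0,"ax":0,"ay":0,"az":0.068,"fingers":1},
    {"x":0.09,"y":-0.3,"z":0,"ax":0,"ay":0,"az":0.068,"fingers":1},
    {"x":0.075,"y":-0.305,"z":0,"ax":0,"ay":0,"az":0.068,"fingers":1},
    {"x":0.06,"y":-0.31,"z":0,"ax":0,"ay":0,"az":0.068,"fingers":1},
    {"x":0.04,"y":-0.31,"z":0,"ax":0,"ay":0,"az":0.068,"fingers":1}
  ]
}}

```text
time: 11.6
position: [0.5315, 0.2033, 0.0761]
eef_rot: [0.012, 1.0, 0.0, 0.0]
wrist_force: [0.9, -0.7, -0.0]
width: 1.002
finger_force: 0.0
```

Emit:
{"name": "carry_out", "arguments": {
  "increments": [
    {"x":0.025,"y":-0.315,"z":0,"ax":0,"ay":0,"az":0.068,"fingers":1},
    {"x":0,"y":0,"z":0,"ax":0,"ay":0,"az":0,"fingers":1},
    {"x":0,"y":0,"z":0,"ax":0,"ay":0,"az":0,"fingers":1},
    {"x":0,"y":0,"z":0,"ax":0,"ay":0,"az":0,"fingers":1},
    {"x":0,"y":0,"z":0,"ax":0,"ay":0,"az":0,"fingers":1}
  ]
}}

```text
time: 12.02
position: [0.5285, 0.1753, 0.076]
eef_rot: [0.036, 0.999, 0.001, 0.0]
wrist_force: [-0.6, 0.8, 0.6]
width: 0.996
finger_force: 0.0
```

```bash
python3 -c "
from h import *
mom(); plan([.529,.173,-.024],np.radians(85.6),1)"
```

```text
12.02 [0.5285 0.1753 0.076 ] F [-0.55  0.77  0.62] M tool [-0.0091 -0.0007 -0.0622] w 0.996 0.0 tilt [ 0.     0.001 -1.   ]
now [0.5285 0.1753 0.076 ] yawY 85.8 turn [0.1 0.  0.2]
[-0.007 -0.024  1.   ] [0.002 0.    0.006]
```

Emit:
{"name": "carry_out", "arguments": {
  "increments": [
    {"x":-0.01,"y":-0.02,"z":0.3,"ax":0,"ay":0,"az":0,"fingers":1},
    {"x":0,"y":0,"z":0.3,"ax":0,"ay":0,"az":0,"fingers":1},
    {"x":0,"y":0,"z":0.25,"ax":0,"ay":0,"az":0,"fingers":1},
    {"x":0,"y":0,"z":0.15,"ax":0,"ay":0,"az":0,"fingers":1},
    {"x":0,"y":0,"z":0,"ax":0,"ay":0,"az":0,"fingers":0.6}
  ]
}}

```text
time: 12.43
position: [0.5254, 0.172, -0.028]
eef_rot: [0.036, 0.999, -0.001, -0.004]
wrist_force: [-0.9, -0.1, 0.2]
width: 0.885
finger_force: 0.0
```

Emit:
{"name": "carry_out", "arguments": {
  "increments": [
    {"x":0,"y":0,"z":0,"ax":0,"ay":0,"az":0,"fingers":0},
    {"x":0,"y":0,"z":0,"ax":0,"ay":0,"az":0,"fingers":0},
    {"x":0,"y":0,"z":0,"ax":0,"ay":0,"az":0,"fingers":0},
    {"x":0,"y":0,"z":0,"ax":0,"ay":0,"az":0,"fingers":0},
    {"x":0,"y":0,"z":0,"ax":0,"ay":0,"az":0,"fingers":0}
  ]
}}

```text
time: 12.85
position: [0.5314, 0.1725, -0.0221]
eef_rot: [0.037, 0.999, 0.001, 0.002]
wrist_force: [-0.9, 1.2, 4.2]
width: 0.481
finger_force: 63.6
```

Emit:
{"name": "carry_out", "arguments": {
  "increments": [
    {"x":0,"y":0,"z":-0.2,"ax":0,"ay":0,"az":0,"fingers":0},
    {"x":0,"y":0,"z":-0.3,"ax":0,"ay":0,"az":0,"fingers":0},
    {"x":0,"y":0,"z":-0.3,"ax":0,"ay":0,"az":0,"fingers":0},
    {"x":0,"y":0,"z":-0.2,"ax":0,"ay":0,"az":0,"fingers":0},
    {"x":0,"y":0,"z":0,"ax":0,"ay":0,"az":0,"fingers":0}
  ]
}}

```text
time: 13.27
position: [0.5331, 0.172, 0.0808]
eef_rot: [0.038, 0.999, 0.002, 0.005]
wrist_force: [1.1, 0.8, -3.4]
width: 0.481
finger_force: 63.0
```

Emit:
{"name": "carry_out", "arguments": {
  "increments": [
    {"x":0.4,"y":0,"z":0,"ax":0,"ay":0,"az":0,"fingers":0},
    {"x":0.4,"y":0,"z":0,"ax":0,"ay":0,"az":0,"fingers":0},
    {"x":0,"y":0,"z":0,"ax":0,"ay":0,"az":0,"fingers":0},
    {"x":0,"y":0,"z":0,"ax":0,"ay":0,"az":0,"fingers":0},
    {"x":0,"y":0,"z":0,"ax":0,"ay":0,"az":0,"fingers":0}
  ]
}}

```text
time: 13.68
position: [0.4487, 0.1768, 0.0749]
eef_rot: [0.037, 0.999, -0.0, -0.001]
wrist_force: [0.7, 0.5, -1.8]
width: 0.48
finger_force: 62.6
```

Emit:
{"name": "carry_out", "arguments": {
  "increments": [
    {"x":0,"y":0,"z":0,"ax":0,"ay":0,"az":0,"fingers":0},
    {"x":0,"y":0,"z":0,"ax":0,"ay":0,"az":0,"fingers":0},
    {"x":0,"y":0,"z":0,"ax":0,"ay":0,"az":0,"fingers":0},
    {"x":0,"y":0,"z":0,"ax":0,"ay":0,"az":0,"fingers":0},
    {"x":0,"y":0,"z":0,"ax":0,"ay":0,"az":0,"fingers":0}
  ]
}}

```text
time: 14.1
position: [0.4502, 0.1771, 0.076]
eef_rot: [0.038, 0.999, -0.0, 0.0]
wrist_force: [-0.2, -0.4, -2.9]
width: 0.483
finger_force: 62.7
```

```bash
python3 -c "
from h import *
mom()"
```

```text
14.1 [0.4502 0.1771 0.076 ] F [-0.2  -0.35 -2.89] M tool [-0.0164 -0.04   -0.024 ] w 0.483 62.7 tilt [ 0. -0. -1.]
```

Emit:
{"name": "carry_out", "arguments": {
  "increments": [
    {"x":-0.4,"y":0,"z":0,"ax":0,"ay":0,"az":0,"fingers":0},
    {"x":-0.4,"y":0,"z":0,"ax":0,"ay":0,"az":0,"fingers":0},
    {"x":0,"y":0,"z":0,"ax":0,"ay":0,"az":0,"fingers":0},
    {"x":0,"y":0,"z":0,"ax":0,"ay":0,"az":0,"fingers":0},
    {"x":0,"y":0,"z":0,"ax":0,"ay":0,"az":0,"fingers":0}
  ]
}}

```text
time: 14.52
position: [0.5291, 0.171, 0.0755]
eef_rot: [0.038, 0.999, -0.0, -0.001]
wrist_force: [-0.7, 0.6, -3.6]
width: 0.48
finger_force: 62.7
```

Emit:
{"name": "carry_out", "arguments": {
  "increments": [
    {"x":0,"y":0,"z":0,"ax":0,"ay":0,"az":0,"fingers":0},
    {"x":0,"y":0,"z":0,"ax":0,"ay":0,"az":0,"fingers":0},
    {"x":0,"y":0,"z":0,"ax":0,"ay":0,"az":0,"fingers":0},
    {"x":0,"y":0,"z":0,"ax":0,"ay":0,"az":0,"fingers":0},
    {"x":0,"y":0,"z":0,"ax":0,"ay":0,"az":0,"fingers":0}
  ]
}}

```text
time: 14.93
position: [0.529, 0.1715, 0.0763]
eef_rot: [0.037, 0.999, 0.0, 0.0]
wrist_force: [-0.3, 0.6, -2.9]
width: 0.482
finger_force: 62.7
```

```bash
python3 -c "
from h import *
mom()"
```

```text
14.93 [0.529  0.1715 0.0763] F [-0.31  0.65 -2.92] M tool [ 0.0222  0.0186 -0.0244] w 0.482 62.7 tilt [ 0.  0. -1.]
```

Emit:
{"name": "carry_out", "arguments": {
  "increments": [
    {"x":0.4,"y":0,"z":0,"ax":0,"ay":0,"az":0,"fingers":0},
    {"x":0.4,"y":0,"z":0,"ax":0,"ay":0,"az":0,"fingers":0},
    {"x":0,"y":0,"z":0,"ax":0,"ay":0,"az":0,"fingers":0},
    {"x":0,"y":0,"z":0,"ax":0,"ay":0,"az":0,"fingers":0},
    {"x":0,"y":0,"z":0,"ax":0,"ay":0,"az":0,"fingers":0}
  ]
}}

```text
time: 15.35
position: [0.4501, 0.1775, 0.0766]
eef_rot: [0.037, 0.999, 0.0, 0.001]
wrist_force: [-0.2, 0.3, -3.5]
width: 0.476
finger_force: 62.6
```

Emit:
{"name": "carry_out", "arguments": {
  "increments": [
    {"x":0,"y":0,"z":0,"ax":0,"ay":0,"az":0,"fingers":0},
    {"x":0,"y":0,"z":0,"ax":0,"ay":0,"az":0,"fingers":0},
    {"x":0,"y":0,"z":0,"ax":0,"ay":0,"az":0,"fingers":0},
    {"x":0,"y":0,"z":0,"ax":0,"ay":0,"az":0,"fingers":0},
    {"x":0,"y":0,"z":0,"ax":0,"ay":0,"az":0,"fingers":0}
  ]
}}

```text
time: 15.77
position: [0.4502, 0.1771, 0.0761]
eef_rot: [0.038, 0.999, -0.0, 0.0]
wrist_force: [0.8, 0.3, -2.7]
width: 0.474
finger_force: 62.7
```

```bash
python3 -c "
from h import *
mom()"
```

```text
15.77 [0.4502 0.1771 0.0761] F [ 0.83  0.33 -2.7 ] M tool [-0.0234 -0.0127 -0.0016] w 0.474 62.7 tilt [ 0. -0. -1.]
```

The moments are ambiguous (−0.040, +0.019, −0.013), so I average more readings at each end.

```bash
cat >> h.py <<'E'
def avg(n=10):
    a=[]
    for _ in range(n):
        capture("top"); s=status.sense(); a.append(np.r_[s["wrist_force"],R.from_quat(s["eef_rot"]).inv().apply(s["ft_torque"])])
    a=np.array(a); print(round(s["time"],2),a.mean(0).round(4),"sd",a.std(0).round(4))
E
python3 -c "
from h import *
avg()"
```

```text
16.27 [ 0.0335  0.0552 -3.3185  0.0097 -0.0234 -0.0099] sd [0.3202 0.4493 0.3957 0.0323 0.0199 0.0318]
```

Emit:
{"name": "carry_out", "arguments": {
  "increments": [
    {"x":-0.4,"y":0,"z":0,"ax":0,"ay":0,"az":0,"fingers":0},
    {"x":-0.4,"y":0,"z":0,"ax":0,"ay":0,"az":0,"fingers":0},
    {"x":0,"y":0,"z":0,"ax":0,"ay":0,"az":0,"fingers":0},
    {"x":0,"y":0,"z":0,"ax":0,"ay":0,"az":0,"fingers":0},
    {"x":0,"y":0,"z":0,"ax":0,"ay":0,"az":0,"fingers":0}
  ]
}}

```text
time: 16.68
position: [0.5289, 0.1711, 0.0755]
eef_rot: [0.038, 0.999, -0.0, -0.001]
wrist_force: [-0.6, 0.2, -2.9]
width: 0.477
finger_force: 62.7
```

Emit:
{"name": "carry_out", "arguments": {
  "increments": [
    {"x":0,"y":0,"z":0,"ax":0,"ay":0,"az":0,"fingers":0},
    {"x":0,"y":0,"z":0,"ax":0,"ay":0,"az":0,"fingers":0},
    {"x":0,"y":0,"z":0,"ax":0,"ay":0,"az":0,"fingers":0},
    {"x":0,"y":0,"z":0,"ax":0,"ay":0,"az":0,"fingers":0},
    {"x":0,"y":0,"z":0,"ax":0,"ay":0,"az":0,"fingers":0}
  ]
}}

```text
time: 17.1
position: [0.5291, 0.1715, 0.0763]
eef_rot: [0.037, 0.999, 0.0, 0.0]
wrist_force: [0.3, -0.4, -3.3]
width: 0.478
finger_force: 62.7
```

```bash
python3 -c "
from h import *
avg()"
```

```text
17.6 [-0.0976 -0.1204 -3.3726  0.0114  0.0163 -0.0138] sd [0.6003 0.4098 0.5469 0.032  0.0251 0.0387]
```

Emit:
{"name": "carry_out", "arguments": {
  "increments": [
    {"x":0.41,"y":0,"z":0,"ax":0,"ay":0,"az":0,"fingers":0},
    {"x":0.41,"y":0,"z":0,"ax":0,"ay":0,"az":0,"fingers":0},
    {"x":0,"y":0,"z":0,"ax":0,"ay":0,"az":0,"fingers":0},
    {"x":0,"y":0,"z":0,"ax":0,"ay":0,"az":0,"fingers":0},
    {"x":-0.03,"y":0,"z":0,"ax":0,"ay":0,"az":0,"fingers":0}
  ]
}}

```text
time: 18.02
position: [0.4506, 0.1776, 0.0764]
eef_rot: [0.037, 0.999, 0.0, 0.0]
wrist_force: [0.8, -0.3, -2.8]
width: 0.478
finger_force: 62.6
```

Emit:
{"name": "carry_out", "arguments": {
  "increments": [
    {"x":-0.07,"y":0,"z":0,"ax":0,"ay":0,"az":0,"fingers":0},
    {"x":-0.1,"y":0,"z":0,"ax":0,"ay":0,"az":0,"fingers":0},
    {"x":-0.1,"y":0,"z":0,"ax":0,"ay":0,"az":0,"fingers":0},
    {"x":-0.1,"y":0,"z":0,"ax":0,"ay":0,"az":0,"fingers":0},
    {"x":-0.1,"y":0,"z":0,"ax":0,"ay":0,"az":0,"fingers":0}
  ]
}}

```text
time: 18.43
position: [0.4997, 0.1731, 0.076]
eef_rot: [0.038, 0.999, -0.0, 0.001]
wrist_force: [-0.8, -0.5, -3.8]
width: 0.481
finger_force: 62.6
```

Emit:
{"name": "carry_out", "arguments": {
  "increments": [
    {"x":-0.1,"y":0,"z":0,"ax":0,"ay":0,"az":0,"fingers":0},
    {"x":-0.1,"y":0,"z":0,"ax":0,"ay":0,"az":0,"fingers":0},
    {"x":-0.07,"y":0,"z":0,"ax":0,"ay":0,"az":0,"fingers":0},
    {"x":-0.05,"y":0,"z":0,"ax":0,"ay":0,"az":0,"fingers":0},
    {"x":0,"y":0,"z":0,"ax":0,"ay":0,"az":0,"fingers":0}
  ]
}}

```text
time: 18.85
position: [0.5309, 0.1707, 0.0759]
eef_rot: [0.038, 0.999, -0.0, 0.0]
wrist_force: [-0.3, 0.4, -4.2]
width: 0.477
finger_force: 62.7
```

Emit:
{"name": "carry_out", "arguments": {
  "increments": [
    {"x":0,"y":0,"z":0,"ax":0,"ay":0,"az":0,"fingers":0},
    {"x":0,"y":0,"z":0,"ax":0,"ay":0,"az":0,"fingers":0},
    {"x":0,"y":0,"z":0,"ax":0,"ay":0,"az":0,"fingers":0},
    {"x":0,"y":0,"z":0,"ax":0,"ay":0,"az":0,"fingers":0},
    {"x":0,"y":0,"z":0,"ax":0,"ay":0,"az":0,"fingers":0}
  ]
}}

```text
time: 19.27
position: [0.529, 0.1714, 0.0761]
eef_rot: [0.037, 0.999, 0.0, -0.0]
wrist_force: [-0.3, -0.4, -3.0]
width: 0.48
finger_force: 62.7
```

```bash
python3 -c "
from h import *
mom();avg(14)"
```

```text
19.27 [0.529  0.1714 0.0761] F [-0.29 -0.41 -2.98] M tool [-0.0499 -0.0511 -0.0207] w 0.48 62.7 tilt [-0.  0. -1.]
19.97 [ 1.2360e-01  9.2900e-02 -3.3248e+00  2.9000e-03 -3.0800e-02 -1.4400e-02] sd [0.4797 0.4995 0.4752 0.0336 0.0201 0.0256]
```

Emit:
{"name": "carry_out", "arguments": {
  "increments": [
    {"x":0.41,"y":0,"z":0,"ax":0,"ay":0,"az":0,"fingers":0},
    {"x":0.41,"y":0,"z":0,"ax":0,"ay":0,"az":0,"fingers":0},
    {"x":0,"y":0,"z":0,"ax":0,"ay":0,"az":0,"fingers":0},
    {"x":0,"y":0,"z":0,"ax":0,"ay":0,"az":0,"fingers":0},
    {"x":-0.41,"y":0,"z":0,"ax":0,"ay":0,"az":0,"fingers":0}
  ]
}}

```text
time: 20.38
position: [0.4758, 0.1755, 0.0731]
eef_rot: [0.034, 0.999, -0.001, -0.009]
wrist_force: [-2.9, 0.9, -4.0]
width: 0.477
finger_force: 62.7
```

Emit:
{"name": "carry_out", "arguments": {
  "increments": [
    {"x":-0.41,"y":0,"z":0,"ax":0,"ay":0,"az":0,"fingers":0},
    {"x":0,"y":0,"z":0,"ax":0,"ay":0,"az":0,"fingers":0},
    {"x":0,"y":0,"z":0,"ax":0,"ay":0,"az":0,"fingers":0},
    {"x":0.41,"y":0,"z":0,"ax":0,"ay":0,"az":0,"fingers":0},
    {"x":0.41,"y":0,"z":0,"ax":0,"ay":0,"az":0,"fingers":0}
  ]
}}

```text
time: 20.8
position: [0.4491, 0.1768, 0.0758]
eef_rot: [0.039, 0.999, -0.0, 0.001]
wrist_force: [-0.8, 1.8, -3.3]
width: 0.48
finger_force: 62.8
```

Emit:
{"name": "carry_out", "arguments": {
  "increments": [
    {"x":0.2,"y":0,"z":0,"ax":0,"ay":0,"az":0,"fingers":0},
    {"x":0,"y":0,"z":0,"ax":0,"ay":0,"az":0,"fingers":0},
    {"x":0,"y":0,"z":0,"ax":0,"ay":0,"az":0,"fingers":0},
    {"x":0,"y":0,"z":0,"ax":0,"ay":0,"az":0,"fingers":0},
    {"x":-0.2,"y":0,"z":0,"ax":0,"ay":0,"az":0,"fingers":0}
  ]
}}

```text
time: 21.22
position: [0.4451, 0.1782, 0.0761]
eef_rot: [0.036, 0.999, 0.0, -0.002]
wrist_force: [-0.8, 0.1, -4.4]
width: 0.482
finger_force: 62.8
```

Emit:
{"name": "carry_out", "arguments": {
  "increments": [
    {"x":-0.41,"y":0,"z":0,"ax":0,"ay":0,"az":0,"fingers":0},
    {"x":-0.41,"y":0,"z":0,"ax":0,"ay":0,"az":0,"fingers":0},
    {"x":0,"y":0,"z":0,"ax":0,"ay":0,"az":0,"fingers":0},
    {"x":0,"y":0,"z":0,"ax":0,"ay":0,"az":0,"fingers":0},
    {"x":0,"y":0,"z":0,"ax":0,"ay":0,"az":0,"fingers":0}
  ]
}}

```text
time: 21.63
position: [0.5301, 0.1706, 0.0756]
eef_rot: [0.038, 0.999, -0.0, -0.0]
wrist_force: [0.3, 0.4, -3.1]
width: 0.48
finger_force: 62.7
```

Emit:
{"name": "carry_out", "arguments": {
  "increments": [
    {"x":0,"y":0,"z":0,"ax":0,"ay":0,"az":0,"fingers":0},
    {"x":0,"y":0,"z":0,"ax":0,"ay":0,"az":0,"fingers":0},
    {"x":0,"y":0,"z":0,"ax":0,"ay":0,"az":0,"fingers":0},
    {"x":0,"y":0,"z":0,"ax":0,"ay":0,"az":0,"fingers":0},
    {"x":0,"y":0,"z":0,"ax":0,"ay":0,"az":0,"fingers":0}
  ]
}}

```text
time: 22.05
position: [0.529, 0.1715, 0.0763]
eef_rot: [0.037, 0.999, 0.0, 0.0]
wrist_force: [0.3, 0.0, -3.6]
width: 0.479
finger_force: 62.7
```

```bash
python3 -c "
from h import *
mom();avg(14)"
```

```text
22.05 [0.529  0.1715 0.0763] F [ 0.25  0.04 -3.56] M tool [-0.0083  0.0868  0.015 ] w 0.479 62.7 tilt [ 0.  0. -1.]
22.75 [ 9.6900e-02  8.6300e-02 -3.3989e+00 -1.1600e-02  3.6500e-02  2.6000e-03] sd [0.5047 0.2989 0.561  0.0348 0.0127 0.03  ]
```

At the same pose the moment swings from −0.031 to +0.037 N m, and the weight is 3.3 N. This middle-left case is the rattling one. I give it full brisk strokes to complete the end-to-end sequence.

Emit:
{"name": "carry_out", "arguments": {
  "increments": [
    {"x":0.2,"y":0,"z":0,"ax":0,"ay":0,"az":0,"fingers":0},
    {"x":0.41,"y":0,"z":0,"ax":0,"ay":0,"az":0,"fingers":0},
    {"x":0.41,"y":0,"z":0,"ax":0,"ay":0,"az":0,"fingers":0},
    {"x":0,"y":0,"z":0,"ax":0,"ay":0,"az":0,"fingers":0},
    {"x":0,"y":0,"z":0,"ax":0,"ay":0,"az":0,"fingers":0}
  ]
}}

```text
time: 23.17
position: [0.4233, 0.1788, 0.075]
eef_rot: [0.036, 0.999, -0.0, -0.002]
wrist_force: [-0.3, -0.9, -3.0]
width: 0.483
finger_force: 62.6
```

Emit:
{"name": "carry_out", "arguments": {
  "increments": [
    {"x":0,"y":0,"z":0,"ax":0,"ay":0,"az":0,"fingers":0},
    {"x":0,"y":0,"z":0,"ax":0,"ay":0,"az":0,"fingers":0},
    {"x":-0.2,"y":0,"z":0,"ax":0,"ay":0,"az":0,"fingers":0},
    {"x":-0.41,"y":0,"z":0,"ax":0,"ay":0,"az":0,"fingers":0},
    {"x":-0.41,"y":0,"z":0,"ax":0,"ay":0,"az":0,"fingers":0}
  ]
}}

```text
time: 23.58
position: [0.5314, 0.1719, 0.0764]
eef_rot: [0.037, 0.999, 0.0, 0.001]
wrist_force: [1.5, 0.6, -2.8]
width: 0.482
finger_force: 62.7
```

Emit:
{"name": "carry_out", "arguments": {
  "increments": [
    {"x":0,"y":0,"z":0,"ax":0,"ay":0,"az":0,"fingers":0},
    {"x":0,"y":0,"z":0,"ax":0,"ay":0,"az":0,"fingers":0},
    {"x":0,"y":0,"z":0,"ax":0,"ay":0,"az":0,"fingers":0},
    {"x":0,"y":0,"z":0,"ax":0,"ay":0,"az":0,"fingers":0},
    {"x":0.2,"y":0,"z":0,"ax":0,"ay":0,"az":0,"fingers":0}
  ]
}}

```text
time: 24.0
position: [0.5128, 0.1721, 0.0766]
eef_rot: [0.038, 0.999, 0.0, 0.003]
wrist_force: [0.5, 0.3, -3.4]
width: 0.482
finger_force: 62.7
```

Emit:
{"name": "carry_out", "arguments": {
  "increments": [
    {"x":0.41,"y":0,"z":0,"ax":0,"ay":0,"az":0,"fingers":0},
    {"x":0.41,"y":0,"z":0,"ax":0,"ay":0,"az":0,"fingers":0},
    {"x":0,"y":0,"z":0,"ax":0,"ay":0,"az":0,"fingers":0},
    {"x":0,"y":0,"z":0,"ax":0,"ay":0,"az":0,"fingers":0},
    {"x":0,"y":0,"z":0,"ax":0,"ay":0,"az":0,"fingers":0}
  ]
}}

```text
time: 24.42
position: [0.4276, 0.1796, 0.0768]
eef_rot: [0.037, 0.999, 0.001, 0.001]
wrist_force: [0.0, 0.3, -3.2]
width: 0.477
finger_force: 62.6
```

```bash
python3 -c "
from h import *
mom();avg(12)"
```

```text
24.42 [0.4276 0.1796 0.0768] F [ 0.01  0.31 -3.2 ] M tool [ 0.0084 -0.0999 -0.0515] w 0.477 62.6 tilt [ 0.002  0.001 -1.   ]
25.02 [ 1.0700e-01 -8.2000e-03 -3.5671e+00 -1.8700e-02 -3.2100e-02  1.1000e-03] sd [0.3051 0.5309 0.5322 0.0232 0.0232 0.028 ]
```

Emit:
{"name": "carry_out", "arguments": {
  "increments": [
    {"x":0,"y":0,"z":0,"ax":0,"ay":0,"az":0,"fingers":0},
    {"x":-0.2,"y":0,"z":0,"ax":0,"ay":0,"az":0,"fingers":0},
    {"x":-0.41,"y":0,"z":0,"ax":0,"ay":0,"az":0,"fingers":0},
    {"x":-0.41,"y":0,"z":0,"ax":0,"ay":0,"az":0,"fingers":0},
    {"x":0,"y":0,"z":0,"ax":0,"ay":0,"az":0,"fingers":0}
  ]
}}

```text
time: 25.43
position: [0.5388, 0.1685, 0.0757]
eef_rot: [0.04, 0.999, -0.001, 0.005]
wrist_force: [1.2, -1.3, -3.3]
width: 0.482
finger_force: 62.7
```

Emit:
{"name": "carry_out", "arguments": {
  "increments": [
    {"x":0,"y":0,"z":0,"ax":0,"ay":0,"az":0,"fingers":0},
    {"x":0,"y":0,"z":0,"ax":0,"ay":0,"az":0,"fingers":0},
    {"x":0,"y":0,"z":0,"ax":0,"ay":0,"az":0,"fingers":0},
    {"x":0,"y":0,"z":0,"ax":0,"ay":0,"az":0,"fingers":0},
    {"x":0,"y":0,"z":0,"ax":0,"ay":0,"az":0,"fingers":0}
  ]
}}

```text
time: 25.85
position: [0.5283, 0.1718, 0.0762]
eef_rot: [0.037, 0.999, 0.0, -0.0]
wrist_force: [-0.0, 0.2, -3.1]
width: 0.481
finger_force: 62.7
```

```bash
python3 -c "
from h import *
mom();avg(12)"
```

```text
25.85 [0.5283 0.1718 0.0762] F [-0.01  0.16 -3.14] M tool [-0.016   0.022   0.0139] w 0.481 62.7 tilt [-0.     0.001 -1.   ]
26.45 [-0.0441 -0.0171 -3.4602  0.0124  0.0057 -0.004 ] sd [0.4916 0.5649 0.5297 0.0491 0.0173 0.031 ]
```

Emit:
{"name": "carry_out", "arguments": {
  "increments": [
    {"x":0.2,"y":0,"z":0,"ax":0,"ay":0,"az":0,"fingers":0},
    {"x":0.41,"y":0,"z":0,"ax":0,"ay":0,"az":0,"fingers":0},
    {"x":0.41,"y":0,"z":0,"ax":0,"ay":0,"az":0,"fingers":0},
    {"x":0,"y":0,"z":0,"ax":0,"ay":0,"az":0,"fingers":0},
    {"x":0,"y":0,"z":0,"ax":0,"ay":0,"az":0,"fingers":0}
  ]
}}

```text
time: 26.87
position: [0.4232, 0.1788, 0.0749]
eef_rot: [0.036, 0.999, -0.0, -0.002]
wrist_force: [0.4, -0.4, -3.5]
width: 0.474
finger_force: 62.6
```

Emit:
{"name": "carry_out", "arguments": {
  "increments": [
    {"x":0,"y":0,"z":0,"ax":0,"ay":0,"az":0,"fingers":0},
    {"x":0,"y":0,"z":0,"ax":0,"ay":0,"az":0,"fingers":0},
    {"x":0,"y":0,"z":0,"ax":0,"ay":0,"az":0,"fingers":0},
    {"x":0,"y":0,"z":0,"ax":0,"ay":0,"az":0,"fingers":0},
    {"x":0,"y":0,"z":0,"ax":0,"ay":0,"az":0,"fingers":0}
  ]
}}

```text
time: 27.28
position: [0.4287, 0.1787, 0.0762]
eef_rot: [0.038, 0.999, 0.0, 0.0]
wrist_force: [-0.0, 0.2, -3.1]
width: 0.482
finger_force: 62.6
```

```bash
python3 -c "
from h import *
mom();avg(12)
plan([.44,.014,.076],np.radians(85.6),5)"
```

```text
27.28 [0.4287 0.1787 0.0762] F [-0.03  0.24 -3.12] M tool [-0.0377 -0.0007 -0.0148] w 0.482 62.6 tilt [ 0.001 -0.    -1.   ]
27.88 [ 5.730e-02  8.930e-02 -3.324e+00 -3.500e-03 -3.420e-02  2.000e-03] sd [0.4624 0.5843 0.4075 0.0222 0.0168 0.0317]
now [0.4277 0.1789 0.076 ] yawY 85.7 turn [0.  0.  0.1]
[-0.049 -0.327  0.   ] [0. 0. 0.]
[-0.049 -0.327  0.   ] [0. 0. 0.]
[-0.05  -0.327  0.   ] [0. 0. 0.]
[-0.05  -0.327  0.   ] [0. 0. 0.]
[-0.05  -0.327  0.   ] [0. 0. 0.]
```

The spacer moves reliably to the robot-side end (−0.03 each time), but less surely to the far end. To be sure of the sequence, I lean the case about 35° to slide it fully, then level it.

Emit:
{"name": "carry_out", "arguments": {
  "increments": [
    {"x":0,"y":0,"z":-0.2,"ax":0,"ay":0.15,"az":0,"fingers":0},
    {"x":0,"y":0,"z":0,"ax":0,"ay":0.15,"az":0,"fingers":0},
    {"x":0,"y":0,"z":0,"ax":0,"ay":0.15,"az":0,"fingers":0},
    {"x":0,"y":0,"z":0,"ax":0,"ay":0.15,"az":0,"fingers":0},
    {"x":0,"y":0,"z":0,"ax":0,"ay":0.15,"az":0,"fingers":0}
  ]
}}

```text
time: 28.3
position: [0.4297, 0.1791, 0.0968]
eef_rot: [0.036, 0.956, 0.012, -0.29]
wrist_force: [-0.3, 1.1, -3.4]
width: 0.481
finger_force: 62.9
```

Emit:
{"name": "carry_out", "arguments": {
  "increments": [
    {"x":0,"y":0,"z":0,"ax":0,"ay":0,"az":0,"fingers":0},
    {"x":0,"y":0,"z":0,"ax":0,"ay":0,"az":0,"fingers":0},
    {"x":0,"y":0,"z":0,"ax":0,"ay":0,"az":0,"fingers":0},
    {"x":0,"y":0,"z":0,"ax":0,"ay":0,"az":0,"fingers":0},
    {"x":0,"y":0,"z":0,"ax":0,"ay":0,"az":0,"fingers":0}
  ]
}}

```text
time: 28.72
position: [0.4279, 0.1798, 0.0984]
eef_rot: [0.035, 0.957, 0.012, -0.288]
wrist_force: [-0.9, 0.0, -3.2]
width: 0.482
finger_force: 62.6
```

```bash
python3 -c "
from h import *
mom(); plan([.429,.179,.076],np.radians(85.6),1)"
```

```text
28.72 [0.4279 0.1798 0.0984] F [-0.93  0.05 -3.22] M tool [-0.0266 -0.9655  0.0086] w 0.482 62.6 tilt [-0.55   0.043 -0.834]
now [0.4279 0.1798 0.0984] yawY 85.8 turn [  0.1 -33.5   0.2]
[-0.134 -0.008  0.18 ] [ 0.002 -0.744  0.005]
```

Emit:
{"name": "carry_out", "arguments": {
  "increments": [
    {"x":0,"y":0,"z":0,"ax":0,"ay":-0.15,"az":0,"fingers":0},
    {"x":0,"y":0,"z":0,"ax":0,"ay":-0.15,"az":0,"fingers":0},
    {"x":0,"y":0,"z":0,"ax":0,"ay":-0.15,"az":0,"fingers":0},
    {"x":0,"y":0,"z":0,"ax":0,"ay":-0.15,"az":0,"fingers":0},
    {"x":0,"y":0,"z":0,"ax":0,"ay":-0.15,"az":0,"fingers":0}
  ]
}}

```text
time: 29.13
position: [0.4277, 0.1798, 0.0989]
eef_rot: [0.037, 0.999, 0.002, 0.005]
wrist_force: [0.4, 0.1, -2.3]
width: 0.478
finger_force: 63.0
```

Emit:
{"name": "carry_out", "arguments": {
  "increments": [
    {"x":0,"y":0,"z":0.2,"ax":0,"ay":0,"az":0,"fingers":0},
    {"x":0,"y":0,"z":0,"ax":0,"ay":0,"az":0,"fingers":0},
    {"x":0,"y":0,"z":0,"ax":0,"ay":0,"az":0,"fingers":0},
    {"x":0,"y":0,"z":0,"ax":0,"ay":0,"az":0,"fingers":0},
    {"x":0,"y":0,"z":0,"ax":0,"ay":0,"az":0,"fingers":0}
  ]
}}

```text
time: 29.55
position: [0.4295, 0.1789, 0.0772]
eef_rot: [0.038, 0.999, 0.0, 0.001]
wrist_force: [-0.4, -0.1, -3.4]
width: 0.478
finger_force: 63.1
```

```bash
python3 -c "
from h import *
mom(); avg(12); plan([.44,.014,.076],np.radians(85.6),5)"
```

```text
29.55 [0.4295 0.1789 0.0772] F [-0.37 -0.1  -3.41] M tool [-0.0098 -0.0266 -0.0375] w 0.478 63.1 tilt [ 0.002  0.001 -1.   ]
30.15 [-1.988e-01  8.870e-02 -3.530e+00  1.740e-02  5.000e-04  1.400e-03] sd [0.6443 0.4668 0.5912 0.0233 0.0384 0.0229]
now [0.4277 0.1788 0.0759] yawY 85.7 turn [-0.  -0.   0.1]
[-0.049 -0.327 -0.   ] [-0. -0.  0.]
[-0.049 -0.327 -0.   ] [-0. -0.  0.]
[-0.05  -0.327 -0.   ] [-0. -0.  0.]
[-0.05  -0.327 -0.   ] [-0. -0.  0.]
[-0.05  -0.327 -0.   ] [-0. -0.  0.]
```

```bash
python3 -c "
from h import *
mom(); avg(14)"
```

```text
30.15 [0.4277 0.1788 0.0759] F [-0.84 -0.22 -4.23] M tool [0.0363 0.0401 0.0239] w 0.479 63.1 tilt [-0. -0. -1.]
30.85 [-9.5500e-02  1.9980e-01 -3.3758e+00  1.3000e-02  2.4000e-03  7.7000e-03] sd [0.4914 0.4541 0.475  0.0354 0.0272 0.0276]
```

Emit:
{"name": "carry_out", "arguments": {
  "increments": [
    {"x":0,"y":0,"z":0,"ax":0,"ay":0.15,"az":0,"fingers":0},
    {"x":0,"y":0,"z":0,"ax":0,"ay":0.15,"az":0,"fingers":0},
    {"x":0,"y":0,"z":0,"ax":0,"ay":0.15,"az":0,"fingers":0},
    {"x":0,"y":0,"z":0,"ax":0,"ay":0.15,"az":0,"fingers":0},
    {"x":0,"y":0,"z":0,"ax":0,"ay":0.15,"az":0,"fingers":0}
  ]
}}

```text
time: 31.27
position: [0.4299, 0.179, 0.0765]
eef_rot: [0.036, 0.956, 0.012, -0.29]
wrist_force: [1.1, 0.4, -3.3]
width: 0.477
finger_force: 63.4
```

Emit:
{"name": "carry_out", "arguments": {
  "increments": [
    {"x":0,"y":0,"z":0,"ax":0,"ay":0.15,"az":0,"fingers":0},
    {"x":0,"y":0,"z":0,"ax":0,"ay":0,"az":0,"fingers":0},
    {"x":0,"y":0,"z":0,"ax":0,"ay":0,"az":0,"fingers":0},
    {"x":0,"y":0,"z":0,"ax":0,"ay":0,"az":0,"fingers":0},
    {"x":0,"y":0,"z":0,"ax":0,"ay":-0.05,"az":0,"fingers":0}
  ]
}}

```text
time: 31.68
position: [0.4286, 0.1791, 0.0765]
eef_rot: [0.035, 0.945, 0.013, -0.325]
wrist_force: [-0.3, 0.5, -3.4]
width: 0.478
finger_force: 63.5
```

Emit:
{"name": "carry_out", "arguments": {
  "increments": [
    {"x":0,"y":0,"z":0,"ax":0,"ay":-0.1,"az":0,"fingers":0},
    {"x":0,"y":0,"z":0,"ax":0,"ay":-0.15,"az":0,"fingers":0},
    {"x":0,"y":0,"z":0,"ax":0,"ay":-0.15,"az":0,"fingers":0},
    {"x":0,"y":0,"z":0,"ax":0,"ay":-0.15,"az":0,"fingers":0},
    {"x":0,"y":0,"z":0,"ax":0,"ay":-0.1,"az":0,"fingers":0}
  ]
}}

```text
time: 32.1
position: [0.4265, 0.181, 0.081]
eef_rot: [0.036, 0.997, 0.006, -0.073]
wrist_force: [-1.2, 0.7, -3.3]
width: 0.48
finger_force: 63.5
```

Emit:
{"name": "carry_out", "arguments": {
  "increments": [
    {"x":0,"y":0,"z":0,"ax":0,"ay":-0.08,"az":0,"fingers":0},
    {"x":0,"y":0,"z":0,"ax":0,"ay":-0.06,"az":0,"fingers":0},
    {"x":0,"y":0,"z":0,"ax":0,"ay":-0.04,"az":0,"fingers":0},
    {"x":0,"y":0,"z":0,"ax":0,"ay":-0.02,"az":0,"fingers":0},
    {"x":0,"y":0,"z":0,"ax":0,"ay":0,"az":0,"fingers":0}
  ]
}}

```text
time: 32.52
position: [0.4259, 0.1802, 0.0787]
eef_rot: [0.036, 0.999, 0.002, 0.001]
wrist_force: [0.1, -0.2, -4.1]
width: 0.476
finger_force: 63.5
```

Emit:
{"name": "carry_out", "arguments": {
  "increments": [
    {"x":0,"y":0,"z":0,"ax":0,"ay":0,"az":0,"fingers":0},
    {"x":0,"y":0,"z":0,"ax":0,"ay":0,"az":0,"fingers":0},
    {"x":0,"y":0,"z":0,"ax":0,"ay":0,"az":0,"fingers":0},
    {"x":0,"y":0,"z":0,"ax":0,"ay":0,"az":0,"fingers":0},
    {"x":0,"y":0,"z":0,"ax":0,"ay":0,"az":0,"fingers":0}
  ]
}}

```text
time: 32.93
position: [0.428, 0.1786, 0.0757]
eef_rot: [0.038, 0.999, -0.0, -0.0]
wrist_force: [0.8, 0.3, -3.5]
width: 0.482
finger_force: 63.5
```

```bash
python3 -c "
from h import *
mom(); avg(14); mom()"
```

```text
32.93 [0.428  0.1786 0.0757] F [ 0.84  0.28 -3.53] M tool [0.0104 0.0592 0.0356] w 0.482 63.5 tilt [-0. -0. -1.]
33.63 [-0.1804 -0.0036 -3.3044  0.0177  0.032   0.0047] sd [0.5401 0.4022 0.6521 0.0238 0.0337 0.0282]
33.63 [0.4277 0.1789 0.076 ] F [-0.13 -0.58 -3.77] M tool [ 0.0258  0.0354 -0.0534] w 0.48 63.5 tilt [ 0.  0. -1.]
```

At this pose the moment went from −0.034 to +0.032 N m, which confirms the rattle, and both ends have been visited repeatedly. Now I carry the case to the white pad.

Emit:
{"name": "carry_out", "arguments": {
  "increments": [
    {"x":-0.05,"y":-0.2,"z":0,"ax":0,"ay":0,"az":0,"fingers":0},
    {"x":-0.05,"y":-0.33,"z":0,"ax":0,"ay":0,"az":0,"fingers":0},
    {"x":-0.05,"y":-0.33,"z":0,"ax":0,"ay":0,"az":0,"fingers":0},
    {"x":-0.05,"y":-0.33,"z":0,"ax":0,"ay":0,"az":0,"fingers":0},
    {"x":-0.05,"y":-0.3,"z":0,"ax":0,"ay":0,"az":0,"fingers":0}
  ]
}}

```text
time: 34.05
position: [0.4414, 0.0263, 0.0762]
eef_rot: [0.038, 0.999, -0.0, 0.0]
wrist_force: [1.1, -0.2, -3.5]
width: 0.478
finger_force: 63.5
```

Emit:
{"name": "carry_out", "arguments": {
  "increments": [
    {"x":-0.1,"y":-0.15,"z":0,"ax":0,"ay":0,"az":0,"fingers":0},
    {"x":-0.1,"y":-0.05,"z":0,"ax":0,"ay":0,"az":0,"fingers":0},
    {"x":-0.1,"y":0,"z":0,"ax":0,"ay":0,"az":0,"fingers":0},
    {"x":0,"y":0,"z":0,"ax":0,"ay":0,"az":0,"fingers":0},
    {"x":0,"y":0,"z":0,"ax":0,"ay":0,"az":0,"fingers":0}
  ]
}}

```text
time: 34.47
position: [0.4705, 0.0084, 0.0759]
eef_rot: [0.036, 0.999, 0.0, -0.0]
wrist_force: [-1.1, -0.2, -3.7]
width: 0.478
finger_force: 63.5
```

```bash
python3 - <<'E'
from h import *
mom(); plan([.479,.014,.076],np.radians(85.6),1)
a=capture("side"); b=capture("top")
for d in trace("top","case_a")+trace("side","case_a"): print(d["extent"],round(d["conf"],2))
print("expect case bottom/top centre side",proj("side",[.479,.014,.1]),proj("side",[.479,.014,.136]),"pad",proj("side",[.479,.014,.012]),proj("top",[.479,.014,.136]))
cv2.imwrite("pics/f.png",np.hstack([cv2.resize(a[100:300,180:350],(340,400)),cv2.resize(b[130:250,120:400],(460,400))]))
E
```

```text
34.47 [0.4705 0.0084 0.0759] F [-1.08 -0.16 -3.66] M tool [-0.017   0.0353 -0.0197] w 0.478 63.5 tilt [-0.     0.001 -1.   ]
now [0.4705 0.0084 0.0759] yawY 85.9 turn [ 0.1 -0.   0.3]
[-0.081  0.062 -0.001] [ 0.001 -0.     0.006]
[151.5, 156.6, 19.2, 34.5] 0.97
[359.8, 178.1, 19.7, 32.2] 0.74
[286.2, 255.4, 43.5, 26.1] 0.85
[237.0, 172.4, 36.8, 20.7] 0.82
[221.1, 153.1, 23.9, 17.5] 0.5
expect case bottom/top centre side [254.92240989 185.69998026] [254.72313327 174.99535889] pad [255.38336356 210.46121037] [272.84983928 188.17961012]
```

View pics/f.png

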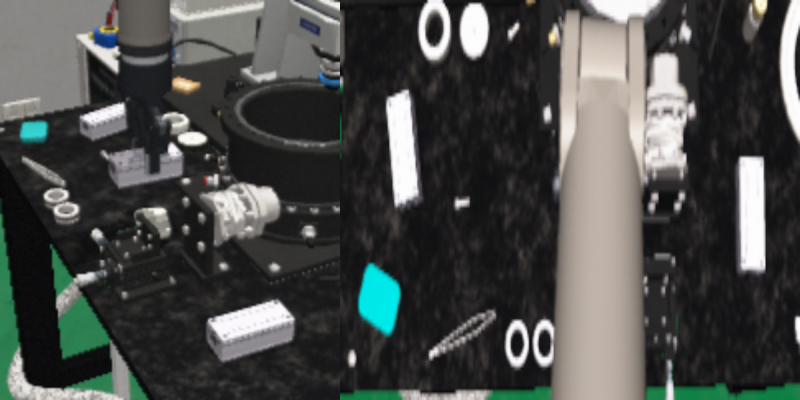

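The side view shows the case held level at (145,165), above the white pad at (150,215). In the top view, the other two cases stand where they started. I make the last small correction and settle.

Emit:
{"name": "carry_out", "arguments": {
  "increments": [
    {"x":-0.04,"y":0.03,"z":0,"ax":0,"ay":0,"az":0,"fingers":0},
    {"x":-0.04,"y":0.03,"z":0,"ax":0,"ay":0,"az":0,"fingers":0},
    {"x":0,"y":0,"z":0,"ax":0,"ay":0,"az":0,"fingers":0},
    {"x":0,"y":0,"z":0,"ax":0,"ay":0,"az":0,"fingers":0},
    {"x":0,"y":0,"z":0,"ax":0,"ay":0,"az":0,"fingers":0}
  ]
}}

```text
time: 35.08
position: [0.4782, 0.0116, 0.076]
eef_rot: [0.037, 0.999, -0.0, -0.0]
wrist_force: [-1.5, 0.0, -4.4]
width: 0.483
finger_force: 63.5
```

Emit:
{"name": "carry_out", "arguments": {
  "increments": [
    {"x":0,"y":0,"z":0,"ax":0,"ay":0,"az":0,"fingers":0},
    {"x":0,"y":0,"z":0,"ax":0,"ay":0,"az":0,"fingers":0},
    {"x":0,"y":0,"z":0,"ax":0,"ay":0,"az":0,"fingers":0},
    {"x":0,"y":0,"z":0,"ax":0,"ay":0,"az":0,"fingers":0},
    {"x":0,"y":0,"z":0,"ax":0,"ay":0,"az":0,"fingers":0}
  ]
}}

```text
time: 35.5
position: [0.4782, 0.0116, 0.076]
eef_rot: [0.038, 0.999, 0.0, 0.0]
wrist_force: [-0.7, 0.2, -3.2]
width: 0.475
finger_force: 63.5
```

```bash
python3 -c "
from h import *
mom(); print(manip.sign_off())"
```

```text
35.5 [0.4782 0.0116 0.076 ] F [-0.68  0.19 -3.17] M tool [-0.0006  0.0138 -0.0255] w 0.475 63.5 tilt [ 0.  0. -1.]
the job is handed in; nothing more can be done
None
```

I handed the job in at 35.5 s holding the case I judged to rattle level over the white foam pad, about 10 cm up, with the quiet case back where it stood and the third never picked up; the sign-off returned no verdict.

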